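Load the spring cassette with brake linings and put it in the bonding heater

TASK

Load every brake lining block lying on the bench into the steel spring cassette, the same way up as it lies, flat one on another, and the striped aluminium pressure plate last on top of them, pressing the spring platform down as the pile grows until the plate sits no higher than the cassette's rim. Then slide the loaded cassette fully home into the green bonding heater, and after that press the heater's start button and let go. Leave the other things on the bench where they are.

Things in the scene. Friction and masses are not known exactly. Their poses are not given: they have to be found in the camera images.
- lining1: brake lining block, 96 mm (its x) x 54 mm (its y) x 18 mm thick, 0.12 kg, black with a copper-coloured backing at its underside; origin at the centre of the underside. It lies flat on the bench at the start, at one side or the other of the cassette. May be absent: 3 to 5 of the five are there
- lining2: brake lining block, 96 mm (its x) x 54 mm (its y) x 18 mm thick, 0.12 kg, black with a copper-coloured backing at its underside; origin at the centre of the underside. It lies flat on the bench at the start, at one side or the other of the cassette. May be absent: 3 to 5 of the five are there
- lining3: brake lining block, 96 mm (its x) x 54 mm (its y) x 18 mm thick, 0.12 kg, black with a copper-coloured backing at its underside; origin at the centre of the underside. It lies flat on the bench at the start, at one side or the other of the cassette. May be absent: 3 to 5 of the five are there
- lining4: brake lining block, 96 mm (its x) x 54 mm (its y) x 18 mm thick, 0.12 kg, black with a copper-coloured backing at its underside; origin at the centre of the underside. It lies flat on the bench at the start, at one side or the other of the cassette. May be absent: 3 to 5 of the five are there
- lining5: brake lining block, 96 mm (its x) x 54 mm (its y) x 18 mm thick, 0.12 kg, black with a copper-coloured backing at its underside; origin at the centre of the underside. It lies flat on the bench at the start, at one side or the other of the cassette. May be absent: 3 to 5 of the five are there
- pressure_plate: aluminium pressure plate with two red stripes on top, 96 mm (its x) x 54 mm (its y) x 14 mm thick, 0.18 kg; origin at the centre of the underside. Starts flat on the bench among the lining blocks; goes on top of the pile
- cassette: loose steel spring cassette on the bench, 0.33 kg empty; origin at the pocket's centre on the bench, z up, x towards the heater. Base plate 6 mm thick, 100 mm wide (y), x -116 to +60 mm, on nylon glides (friction 0.3). Starts about 140 mm short of home, in line to within 10 mm and 0.1 rad. Carries pocket (pocket), yellow spring platform (platform), red fin handle (fin)
- pocket (a point): centre of the pocket's mouth at rim height, 121 mm above the cassette's origin. Pocket 102 mm (x) by 60 mm (y) inside. The x ends are walled over 70 mm of width, 5 mm thick; each y side has a 5 mm cheek only from |x| = 30 to 56 mm, so the middle 60 mm of both long sides is open for fingers right down to the base plate
- fin (a point): top centre of the cassette's handle, 95 mm behind (cassette -x) and 110 mm above its origin: a red upright fin 38 mm long (x), 14 mm thick (y), standing on the base plate; it stays outside the heater when the cassette is home
- platform (a joint): how far the spring platform has sunk, m: 0 at the top (its face 113 mm above the bench, 8 mm below the rim) to 0.102. Spring 65 N/m with about 2 N preload, stiff guides (4 N friction): a block's weight alone hardly sinks it; a push of about 3 to 6 N does, and it stays where it was pushed to
- heater: fixed green bonding heater, 180 mm wide (y), x -50 to +81 mm, roof top 140 mm above the bench. Its origin, on the bench, is where the cassette's origin lies when fully home against the back stop, x axes alike (slide in along +x). Opening at x = -50 mm, 108 mm wide (cassette 100), 128 mm high: a proud pile will not pass. Flared guides 30 mm high reach out to x = -100 mm, 145 mm apart there
- start_button_top (a point): centre of the top of the red start button on the heater's roof (36 mm diameter; press straight down)
- start_button (a joint): how far the start button is pressed, m: 0 up, 0.007 fully down (5 N); springs back
- headlight: bystander: grey plastic headlight housing, a dome 156 mm across and 92 high, face down on the bench; origin at the centre of its underside
- mallet: bystander: mallet lying on the bench: 250 mm wooden handle along its x axis, black rubber head (56 mm diameter, 100 mm along y) at +x; origin under the middle of its handle
- carburettor: bystander: aluminium carburettor body, 70 x 52 x 106 mm high, standing on the bench; origin at the centre of its underside
- oil_bottle: bystander: blue plastic oil bottle, 72 mm diameter, 190 mm high, red cap; origin at the centre of its underside
- grease_tin: bystander: red grease tin, 90 mm diameter, 70 mm high; origin at the centre of its underside
- plug_carton: bystander: cardboard carton 110 x 80 x 60 mm high; origin at the centre of its underside
Not all that is in view belongs to the job. Leave any purple or yellow look-alike of the pressure_plate alone.

How it is judged:
By the outcome, as a careful person would: the job done as asked, in the order asked, and still so for the second after the job is handed in, with the robot touching nothing.
Of lining1, lining2, lining3, lining4, lining5 only 3 to 5 are there at a start; the rules pass over those that are not, and their reading is None.
At some moment in a run one of lining1, lining2, lining3, lining4, lining5, pressure_plate may be knocked a few centimetres aside while the robot is not near it.
Once in a run the grip may slacken for a moment while it holds something.
It also fails if it takes over 210 s, if anything falls off the work surface, if the arm or the gripper's body presses on something with over 40 N, if the wrist force passes 120 N, or if a joint passes its speed limit or range.

ROBOT

A 6-joint arm with a two-finger parallel gripper is mounted at the origin on the work surface. World frame = base frame: x ahead of the robot, y to its left, z up, the work surface at z = 0. Lengths are in mm, angles in rad, forces in N, time in s.
With the tool pointing down it reaches from about 325 to 875 mm from the base axis. Payload 4.4 kg.
Tool frame: the origin (TCP) lies midway between the tips of the shut fingers; the grasp point (between the pads) lies 19 mm behind it; z points along the fingers, y is the line along which they close (so a half turn about z gives the same grasp; the last joint's range is limited). The gripper opens to 85 mm and grips with 20 to 120 N. Pads are 22 mm wide; open, the fingers measure 114 mm over their backs; the gripper's body (76 mm by 85 mm) begins 54 mm behind the grasp point. The pads swing forward as they close: fully open they stand 13 mm farther back than shut.
Start: joints at [-1.46, 0.207, 1.542, -0, 1.393, -0.15], TCP at [148.809, -555.413, 231.282] pointing down, gripper open.
Joint ranges: [-2.73, 2.73], [-0.86, 2.22], [0.23, 2.46], [-1.11, 4.25], [0.08, 2.63], [-2.82, 2.82]. Speed limits (rad/s): [2.79, 2.79, 3.14, 3.14, 3.14, 3.14].

INTERFACE

Orientations are given as a rotation vector (axis times angle).
In Python, from workcell import r gives the robot as it stands.
- The arm moves only by the shell command python3 -m jog 'ROWS' [FORCE]. ROWS is JSON, one flat list of numbers, 5 for each row, row after row: the closure, from 0 (fully open) to 1 (shut), then the shift along the tool's x, y, z in units of 0.3 m (1.0 is 0.3 m), then the turn about the tool's z in units of pi rad (1.0 is pi rad). In form: [claw, tx, ty, tz, spin, claw, tx, ty, tz, spin, ...]. A call has 1 to 8 rows; each row shifts and turns the commanded pose from where the row before left it, along the tool's axes as they then stand; what a row does not reach is not made up. A row lasts 1/12 s, in which the tool goes at most 41.7 mm and 7.16 degrees, less where a joint would pass 70% of its speed; a pose out of reach is approached as far as the arm can. A call with a number of a shift or a turn outside -1 to 1 is refused whole. A call with a gripper value outside its range is refused whole. The fingers move at their own pace and stop on an object; FORCE is the grip in N (left out, the last holds). Time passes only in rows, so rows that do not move let the fingers close. It gives the time, the measured TCP pose, the force, the opening and the grip force at its end, in the units of the state.
- r.state(): the state, without advancing time (a new reading comes with each control period).
- r.camera(name): name is "side" or "top" or "wrist"; returns a dict with "pixels" (384x512x3 uint8, red, green, blue), "fx", "fy", "cx", "cy" (pixels), "view" (4x4, takes a point from world to camera coordinates); the wrist camera has in their place "hand_eye" (4x4, takes a point from camera to tool coordinates, whose origin is the TCP and whose axes are the flange's). Camera axes: x right, y down, z forward; pixel columns grow to the right and rows downward; lengths in mm; the calibration is good to about 2 mm. The wrist camera is an equidistant fisheye: a pixel r from the principal point sees the ray r / f radians off the axis. A picture is of the moment at which its call begins: read the wrist's pose just before it. There is no depth.
- r.hand_in(): hands the job in; it is judged then, once.
Trained networks look in a picture, given as the dict that the camera call returned (one of the last four; its "shot" number tells which), for a name from the list of things; names that differ only in an ending like _2 or _b are one class to them, and where a whole thing is asked for, a point or a joint stands for the part that bears it (a point fixed in the world has none). Each returns a list of dicts, best first, with "confidence" (0 to 1); they miss things now and then, are a little off and sometimes report something else, mostly with a low value. They report only what shows in the picture. A call takes as long as a camera call. They do not tell look-alikes from the thing itself.
- r.recognise(picture, target): "box" ([centre column, centre row, width, height] in pixels, round what is visible of it).
- r.silhouettes(picture, target): "pixels" (384x512 bool, what is visible of it) and "box" ([centre column, centre row, width, height] in pixels, round what is visible of it).
- r.mark_of(picture, target): "pixel" ([row, column] in pixels: a listed point, or the origin of a listed thing).
The state is a dict: "t": time; "joint_pos": joint angles; "joint_velocities": joint speeds; "tau": joint torques, N m; "tcp_pos": TCP position; "tcp_rot": TCP orientation; "force": force on the tool from outside, world axes, zero at the start; "wrist_torque": the same for the moment, N m; "width": opening from 0.0 (shut) to 1.0 (fully open); "grip_force": force on a finger pad.
Only numpy, scipy, OpenCV 4.12 (cv2) and the standard library are available. Lean on these libraries where they do the work, as an engineer would, in place of code of your own. Each camera call takes 0.05 s, during which the arm holds its last target. There are 200 camera calls.

## Working session

There is one attempt and no reset: what is moved stays moved. The work goes in short steps, Python scripts to look and compute and a shell command to move; the robot and the scene stay as the last step left them, time stands still between calls to the robot, and variables do not carry over. Pictures are saved under pics/ and viewed, at most 14 in all, crops included, and the job is handed in when it is done.

```bash
ls; mkdir -p pics; cat > h.py <<'E'
import numpy as np, cv2
from workcell import r
from scipy.spatial.transform import Rotation as R
def save(p,n): cv2.imwrite('pics/'+n,p['pixels'][:,:,::-1])
def ray(p,u,v,st=None):
    if 'view' in p:
        V=np.array(p['view']);d=np.array([(u-p['cx'])/p['fx'],(v-p['cy'])/p['fy'],1.])
        return -V[:3,:3].T@V[:3,3], V[:3,:3].T@d
    x,y=(u-p['cx'])/p['fx'],(v-p['cy'])/p['fy'];t=np.hypot(x,y)
    d=np.array([x,y,0])*(np.sin(t)/max(t,1e-9))+np.array([0,0,np.cos(t)])
    H=np.array(p['hand_eye']);Q=R.from_rotvec(st['tcp_rot']).as_matrix()
    return Q@H[:3,3]+np.array(st['tcp_pos']), Q@H[:3,:3]@d
def at(p,u,v,z,st=None):
    o,d=ray(p,u,v,st);return o+d*(z-o[2])/d[2]
def rect(p,mask,z,st=None):
    "min-area rectangle of mask at plane z -> centre, long, short, angle of long side"
    c=max(cv2.findContours(mask.astype(np.uint8),0,2)[0],key=cv2.contourArea)[:,0,:]
    q=np.array([at(p,u,v,z,st)[:2] for u,v in c],np.float32)
    (cx,cy),(w,h),a=cv2.minAreaRect(q)
    if w<h: w,h,a=h,w,a+90
    a=(a+90)%180-90
    return [round(float(k),1) for k in (cx,cy,w,h)]+[round(float(np.radians(a)),3)]
E
python3 - <<'E'
from h import *
t=r.camera('top');save(t,'top0.png');s=r.camera('side');save(s,'side0.png')
print(r.state())
for n in ['lining1','pressure_plate','cassette','heater','platform','mallet','headlight','carburettor','oil_bottle','grease_tin','plug_carton']:
    for p,c in ((t,'top'),):
        for o in r.silhouettes(p,n):
            z={'lining1':18,'pressure_plate':14}.get(n,0)
            print(n,c,round(o['confidence'],2),[round(k) for k in o['box']],rect(p,o['pixels'],z))
for n in ['pocket','fin','start_button_top','cassette','heater']:
    print(n,[(round(o['confidence'],2),o['pixel']) for o in r.mark_of(t,n)],[(round(o['confidence'],2),o['pixel']) for o in r.mark_of(s,n)])
E
```

```text
pics
{'t': 0.1, 'joint_pos': array([-1.45952254e+00,  2.07338071e-01,  1.54280372e+00,  5.45572916e-06,
        1.39351444e+00, -1.50501589e-01]), 'joint_velocities': array([-1.64171028e-03, -5.25455201e-04, -2.20484612e-03,  8.42526696e-05,
       -1.21942214e-03,  8.21297872e-04]), 'tau': array([-8.71275752e-04, -3.84094548e+01, -2.92549574e+01, -1.67437097e-04,
        4.85731900e-03, -1.68947258e-05]), 'tcp_pos': array([ 148.7209649 , -554.72905488,  230.24351055]), 'tcp_rot': array([-3.11267559e+00, -4.09751957e-01, -7.19586962e-05]), 'force': array([ 0.47888233,  0.51621617, -1.1028292 ]), 'wrist_torque': array([-0.00903474,  0.00741221, -0.01324561]), 'grip_force': 0.0, 'width': 1.0033620315473382}
lining1 top 0.89 [173, 185, 19, 23] [563.6, 266.8, 100.1, 58.7, -0.22]
lining1 top 0.83 [136, 202, 14, 24] [484.7, 412.5, 89.5, 52.1, 0.114]
lining1 top 0.82 [333, 210, 20, 23] [470.3, -404.5, 92.3, 58.3, -0.007]
lining1 top 0.68 [291, 226, 11, 30] [396.6, -234.8, 96.6, 54.5, -0.197]
lining1 top 0.53 [177, 224, 12, 25] [403.4, 244.2, 95.3, 62.0, 0.026]
pressure_plate top 0.74 [386, 
[... 950 characters left out ...]
in top 0.58 [338, 247, 26, 20] [313.4, -425.3, 93.6, 92.3, 0.784]
plug_carton top 0.65 [120, 166, 29, 30] [634.8, 499.2, 119.2, 101.1, 0.011]
plug_carton top 0.2 [133, 254, 51, 52] [285.7, 444.3, 272.3, 109.4, 0.811]
pocket [(0.87, [185.3, 235.7]), (0.42, [202.6, 134.8]), (0.37, [210.5, 328.5])] [(0.93, [207.0, 239.7]), (0.38, [182.4, 272.4])]
fin [(0.96, [213.0, 225.7]), (0.6, [189.0, 303.7])] [(0.6, [220.0, 276.7])]
start_button_top [(0.46, [144.1, 230.0])] [(0.68, [303.7, 282.8]), (0.58, [208.6, 292.9]), (0.57, [197.5, 180.2]), (0.55, [379.3, 172.5])]
cassette [(0.68, [187.0, 235.8])] [(0.74, [242.0, 240.8])]
heater [(0.77, [153.3, 235.0])] [(0.61, [242.8, 243.6]), (0.56, [236.8, 195.1])]
```

```bash
python3 - <<'E'
import cv2
a=cv2.imread('pics/top0.png')[110:300,80:430]
cv2.imwrite('pics/a.png',cv2.resize(a,(800,434),interpolation=cv2.INTER_CUBIC))
E
```

```text
(no output)
```

View pics/a.png

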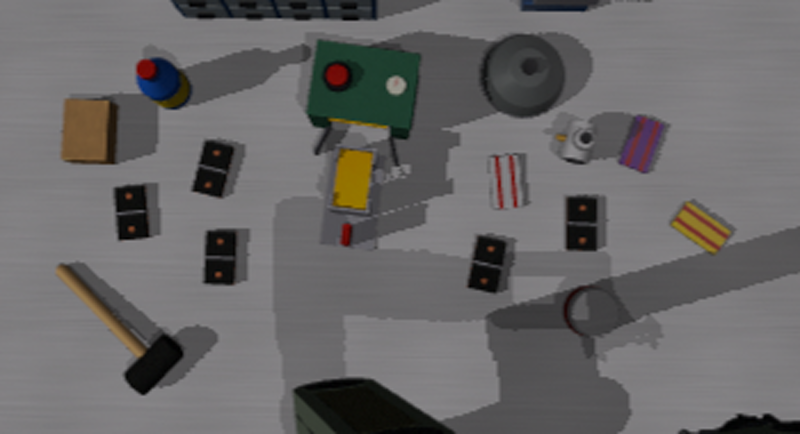

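View pics/side0.png

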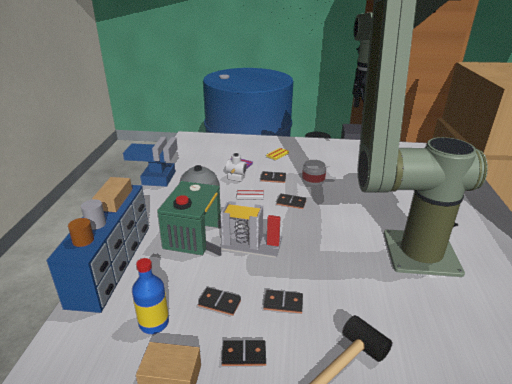

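```bash
cat >> h.py <<'E'
def yaw(st): 
    m=R.from_rotvec(st['tcp_rot']).as_matrix();return np.arctan2(m[1,0],m[0,0])
def plan(x,y,z,a,st=None):
    "spin first, then shift, in jog units"
    if st is None: st=r.state()
    d=np.array([x,y,z])-st['tcp_pos'];c,s=np.cos(a),np.sin(a)
    t=np.array([d[0]*c+d[1]*s,d[0]*s-d[1]*c,-d[2]])/300
    print('  spin %.3f then t'%(-(a-yaw(st))/np.pi),np.round(t,3),'rows>=%.1f'%(np.linalg.norm(t)/.137))
E
python3 - <<'E'
from h import *
plan(470,5,330,-.09); plan(480,-235,230,-.197)
t=r.camera('top')
for v,u,z in [(185.3,235.7,121),(213,225.7,110),(144.1,230,150),(187,235.8,0),(153.3,235,0)]: print(at(t,u,v,z))
s=r.camera('side')
for v,u,z in [(207,239.7,121),(220,276.7,110),(208.6,292.9,110),(197.5,180.2,150),(242,240.8,0),(242.8,243.6,0)]: print(at(s,u,v,z))
E
```

```text
spin 0.112 then t [ 0.898 -1.957 -0.329] rows>=15.9
  spin 0.146 then t [ 0.874 -1.263  0.004] rows>=11.2
[550.1408212   -1.85091432 121.        ]
[442.0763298   36.15465848 110.        ]
[706.55318078  21.24882606 150.        ]
[555.24505831   1.5917201    0.        ]
[698.89488452   6.85617014   0.        ]
[ 5.48907935e+02 -4.44021610e-01  1.21000000e+02]
[436.78342495  38.71625928 110.        ]
[391.8988881 -26.5482157 110.       ]
[722.41449098  12.90014918 150.        ]
[545.45156739  11.0550129    0.        ]
[536.3572116   14.05365088   0.        ]
```

```bash
python3 -m jog '[0,0,0,-0.05,0.037, 0,0,0,-0.05,0.037, 0,0,0,-0.05,0.037, 0,0.056,-0.122,-0.011,0, 0,0.056,-0.122,-0.011,0, 0,0.056,-0.122,-0.011,0, 0,0.056,-0.122,-0.011,0, 0,0.056,-0.122,-0.011,0]'
python3 -m jog '[0,0.056,-0.122,-0.011,0, 0,0.056,-0.122,-0.011,0, 0,0.056,-0.122,-0.011,0, 0,0.056,-0.122,-0.011,0, 0,0.056,-0.122,-0.011,0, 0,0.056,-0.122,-0.011,0, 0,0.056,-0.122,-0.011,0, 0,0.056,-0.122,-0.011,0]'
python3 -m jog '[0,0.056,-0.122,-0.011,0, 0,0.056,-0.122,-0.011,0, 0,0.056,-0.122,-0.011,0, 0,0,0,0,0]'
python3 - <<'E'
from h import *
st=r.state();w=r.camera('wrist');save(w,'w1.png');print(st['tcp_pos'],yaw(st),st['force'],w['hand_eye'],w['fx'],w['cx'],w['cy'])
for n in ['cassette','platform','fin','lining1']:
  for o in r.silhouettes(w,n): print(n,round(o['confidence'],2),np.round(o['box']),rect(w,o['pixels'],{'platform':113,'fin':110,'lining1':18}.get(n,6),st))
for n,z in [('pocket',121),('fin',110),('start_button_top',150)]:
  for o in r.mark_of(w,n): print(n,round(o['confidence'],2),o['pixel'],at(w,o['pixel'][1],o['pixel'][0],z,st))
E
```

```text
t: 1.92
tcp_pos: [248.9, -378.8, 293.0]
tcp_rot: [3.138, -0.138, 0.001]
force: [0.8, 0.1, 0.0]
width: 1.001
grip_force: 0.0
t: 2.58
tcp_pos: [408.3, -98.4, 319.8]
tcp_rot: [3.138, -0.137, 0.002]
force: [0.4, -0.4, 0.4]
width: 1.001
grip_force: 0.0
t: 2.92
tcp_pos: [469.8, 10.5, 329.9]
tcp_rot: [-3.136, 0.123, -0.005]
force: [-0.6, -0.1, 0.6]
width: 0.998
grip_force: 0.0
[469.77872089  10.54838248 329.88047213] -0.07838108698617453 [-0.56481282 -0.10653015  0.55610289] [[-1.04885725e-04 -9.52027548e-01 -3.06012314e-01  7.78008272e+01]
 [ 9.99999994e-01 -8.68581657e-05 -7.25276624e-05 -2.90643047e-01]
 [ 4.24686643e-05 -3.06012320e-01  9.52027551e-01 -1.42300290e+02]
 [ 0.00000000e+00  0.00000000e+00  0.00000000e+00  1.00000000e+00]] 297.3186396354542 252.60010498010456 189.07212004349475
cassette 0.56 [253. 127.  68. 137.] [501.0, 12.3, 218.3, 102.2, -0.113]
platform 0.9 [252. 106.  56.  84.] [538.5, 7.1, 99.8, 58.7, -0.117]
fin 0.84 [254. 126.  64. 138.] [511.3, 9.9, 169.9, 78.4, -0.114]
lining1 0.97 [122. 198.  37.  58.] [403.6, 245.4, 101.2, 60.6, -0.012]
lining1 0.92 [ 99. 110.  35.  63.] [562.6, 261.8, 94.3, 62.8, -0.233]
lining1 0.88 [ 47. 161.  34.  47.] [482.9, 406.8, 96.2, 67.1, 0.063]
lining1 0.81 [474. 138.  28.  49.] [470.9, -400.9, 96.3, 67.5, -0.036]
lining1 0.58 [400. 183.  43.  57.] [396.9, -232.1, 101.5, 65.8, -0.223]
pocket 0.79 [103.8, 255.4] [539.26362801   2.86211425 121.        ]
fin 0.75 [179.1, 251.3] [445.33903498  15.21349634 110.        ]
```

View pics/w1.png

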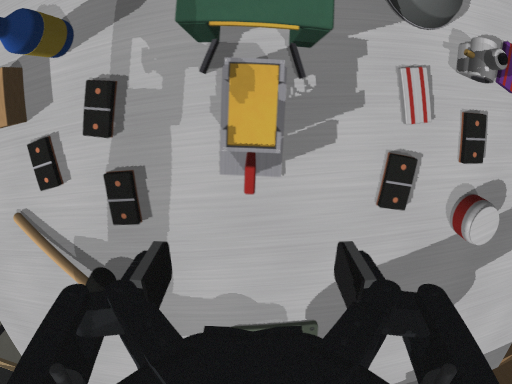

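```bash
cat >> h.py <<'E'
def look(n,z,near,name=None):
    "nearest silhouette of n to the point, from the wrist"
    st=r.state();w=r.camera('wrist')
    if name: save(w,name)
    L=[(round(o['confidence'],2),rect(w,o['pixels'],z,st)) for o in r.silhouettes(w,n)]
    L.sort(key=lambda q:np.hypot(q[1][0]-near[0],q[1][1]-near[1]))
    print('tcp',np.round(st['tcp_pos'],1),'yaw %.3f'%yaw(st),'width %.3f'%st['width'],'t',round(st['t'],1));print(n,L[:2])
    for o in r.mark_of(w,n)[:3]: print('  mark',round(o['confidence'],2),np.round(at(w,o['pixel'][1],o['pixel'][0],0,st),1)[:2])
    return st,w
E
python3 -c "
from h import *
plan(403,245,120,0)"
```

```text
spin -0.028 then t [-0.213 -0.806  0.697] rows>=7.9
```

```bash
python3 -m jog '[0,0,0,0,-0.028, 0,-0.032,-0.12,0.05,0, 0,-0.032,-0.12,0.05,0, 0,-0.032,-0.12,0.05,0, 0,-0.032,-0.12,0.05,0, 0,-0.032,-0.12,0.05,0, 0,-0.032,-0.12,0.05,0]'
python3 -m jog '[0,-0.02,-0.09,0.1,0, 0,0,0,0.13,0, 0,0,0,0.13,0, 0,0,0,0.06,0, 0,0,0,0,0, 0,0,0,0,0]'
python3 -c "
from h import *
look('lining1',18,(403,245),'w2.png')"
```

```text
t: 3.9
tcp_pos: [409.2, 221.1, 238.7]
tcp_rot: [-3.141, 0.002, -0.002]
force: [1.1, -0.2, -0.2]
width: 1.0
grip_force: 0.0
t: 4.4
tcp_pos: [403.2, 246.6, 112.5]
tcp_rot: [3.141, -0.001, -0.003]
force: [-0.2, -0.8, 0.3]
width: 0.999
grip_force: 0.0
tcp [403.2 246.6 112.5] yaw -0.000 width 0.999 t 4.4
lining1 [(0.89, [404.0, 249.9, 98.0, 53.6, -0.028]), (0.97, [540.5, 271.5, 55.0, 53.4, 1.344])]
  mark 0.8 [404.6 249.4]
  mark 0.76 [563.8 266.8]
  mark 0.73 [482.3 412.2]
```

View pics/w2.png

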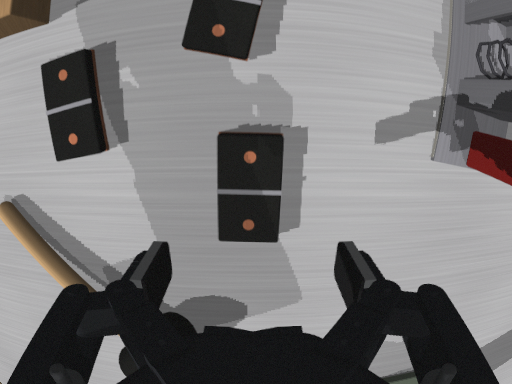

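```bash
python3 -m jog '[0,0.003,-0.008,0.1,0.008, 0,0,0,0.13,0, 0,0,0,0.1,0, 0,0,0,0.045,0, 0,0,0,0,0]'
python3 -m jog '[1,0,0,0,0, 1,0,0,0,0, 1,0,0,0,0, 1,0,0,0,0, 1,0,0,0,0, 1,0,0,0,0]' 60
python3 -c "
from h import *
s=r.state();print(s['tcp_pos'],s['force'],s['width'],s['grip_force']);plan(539,4,250,-.117)"
```

```text
t: 4.97
tcp_pos: [403.2, 249.1, -0.9]
tcp_rot: [3.14, -0.039, -0.006]
force: [-0.9, -0.4, -0.3]
width: 1.0
grip_force: 0.0
t: 5.47
tcp_pos: [407.4, 251.0, 3.4]
tcp_rot: [-3.139, 0.038, -0.009]
force: [-0.7, -0.7, 6.0]
width: 0.613
grip_force: 63.8
[407.35797394 251.02766203   3.37581192] [-0.69430188 -0.72879496  5.98897765] 0.6132712309364925 63.82843494415283
  spin 0.030 then t [ 0.532  0.767 -0.822] rows>=9.1
```

```bash
python3 -m jog '[1,0,0,-0.05,0, 1,0,0,-0.1,0, 1,0,0,-0.135,0, 1,0,0,-0.135,0, 1,0,0,-0.135,0.03, 1,0,0,-0.135,0, 1,0,0,-0.13,0, 1,0,0,0,0]'
python3 -c "
from h import *
s=r.state();print(s['force']);z=s['tcp_pos'][2]+14.6
look('lining1',z,s['tcp_pos'][:2],'w3.png');plan(539,4,250,-.117)"
```

```text
t: 6.13
tcp_pos: [409.8, 252.2, 257.7]
tcp_rot: [-3.127, 0.185, -0.03]
force: [1.0, 0.3, -0.8]
width: 0.61
grip_force: 63.3
[ 0.99588852  0.32256229 -0.79075755]
tcp [409.8 252.2 257.7] yaw -0.118 width 0.610 t 6.1
lining1 [(0.65, [408.3, 252.5, 97.1, 54.1, -0.114]), (0.83, [483.8, 298.8, 32.8, 21.0, 0.112])]
  mark 0.93 [270.5 271.2]
  mark 0.79 [482.5 407.9]
  mark 0.72 [562.1 266.2]
  spin -0.000 then t [ 0.541  0.762 -0.008] rows>=6.8
```

View pics/w3.png

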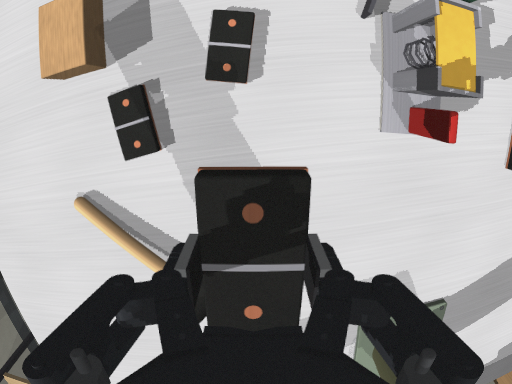

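```bash
python3 -m jog '[1,0.033,0.131,0,0, 1,0.033,0.131,0,0, 1,0.033,0.131,0,0, 1,0.033,0.131,0,0, 1,0.033,0.131,0,0, 1,0.033,0.131,0.03,0, 1,0,0,0.03,0, 1,0,0,0,0]'
cat >> h.py <<'E'
def pocket():
    st,w=look('platform',113,(539,4))
    for n,z in (('pocket',121),('fin',110)):
        for o in r.mark_of(w,n)[:2]: print(n,round(o['confidence'],2),np.round(at(w,o['pixel'][1],o['pixel'][0],z,st),1)[:2])
    return st,w
E
python3 -c "
from h import *
st,w=pocket();save(w,'w4.png');print(st['force']);plan(540.5,4,180,-.117)"
```

```text
t: 6.95
tcp_pos: [432.9, 7.2, 224.6]
tcp_rot: [-3.134, 0.195, 0.013]
force: [-0.8, 0.8, -2.1]
width: 0.614
grip_force: 63.4
tcp [432.9   7.2 224.6] yaw -0.124 width 0.614 t 7.0
platform [(0.73, [538.7, 7.0, 99.6, 58.0, -0.123]), (0.48, [484.1, 278.9, 80.0, 42.5, -0.413])]Traceback (most recent call last):
  File "<string>", line 3, in <module>
    st,w=pocket();save(w,'w4.png');print(st['force']);plan(540.5,4,180,-.117)
         ~~~~~~^^
  File "h.py", line 41, in pocket
    st,w=look('platform',113,(539,4))
         ~~~~^^^^^^^^^^^^^^^^^^^^^^^^
  File "h.py", line 38, in look
    for o in r.mark_of(w,n)[:3]: print('  mark',round(o['confidence'],2),np.round(at(w,o['pixel'][1],o['pixel'][0],0,st),1)[:2])
             ~~~~~~~~~^^^^^
ValueError: it knows: carburettor, cassette, fin, grease_tin, headlight, heater, lining, mallet, oil_bottle, plug_carton, pocket, pressure_plate, start_button_top
```

```bash
sed -i "s/    for o in r.mark_of(w,n)\[:3\]/    for o in (r.mark_of(w,n)[:3] if n!='platform' else [])/" h.py
cat >> h.py <<'E'
def proj(w,P,st):
    H=np.array(w['hand_eye']);Q=R.from_rotvec(st['tcp_rot']).as_matrix()
    c=(np.linalg.inv(H)@np.append(Q.T@(np.array(P)-st['tcp_pos']),1))[:3]
    t=np.arctan2(np.hypot(*c[:2]),c[2]);k=w['fx']*t/np.hypot(*c[:2]);return [w['cx']+k*c[0],w['cy']+k*c[1]]
def draw(w,st,cx,cy,a,hx,hy,z,name,crop=None):
    im=w['pixels'][:,:,::-1].copy();im=cv2.resize(im,None,fx=4,fy=4,interpolation=cv2.INTER_CUBIC)
    q=[]
    for sx,sy in ((1,1),(1,-1),(-1,-1),(-1,1)):
        q.append(proj(w,[cx+sx*hx*np.cos(a)-sy*hy*np.sin(a),cy+sx*hx*np.sin(a)+sy*hy*np.cos(a),z],st))
    q=np.array(q);cv2.polylines(im,[np.int32(q*4+2)],True,(0,255,0),1)
    m=(q.mean(0)*4).astype(int);x0,y0=max(m[0]-300,0),max(m[1]-300,0)
    cv2.imwrite('pics/'+name,im[y0:y0+600,x0:x0+600])
E
python3 -c "
from h import *
st,w=pocket();draw(w,st,539,5.5,-.12,51,30,121,'w4.png');print(st['force']);plan(540.5,5,180,-.12)"
```

```text
tcp [434.    9.3 226.5] yaw -0.119 width 0.615 t 7.0
platform [(0.96, [538.5, 7.0, 100.9, 59.4, -0.128])]
pocket 0.64 [537.5   6.8]
fin 0.78 [443.7  15.8]
[-0.27465883  0.30837922 -1.03427889]
  spin 0.001 then t [ 0.349 -0.025  0.162] rows>=2.8
```

View pics/w4.png

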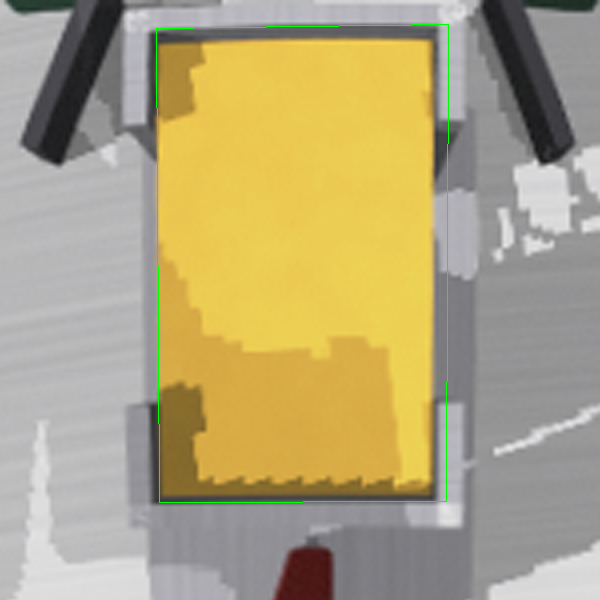

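```bash
python3 -m jog '[1,0.116,-0.012,0,0, 1,0.116,-0.012,0,0, 1,0.116,-0.012,0.06,0, 1,0,0,0.11,0, 1,0,0,0.11,0, 1,0,0,0,0, 1,0,0,0,0]'
python3 -c "
from h import *
st=r.state();z=st['tcp_pos'][2]+14.6
st,w=look('lining1',z,st['tcp_pos'][:2],'x5.png');draw(w,st,538.5,7,-.125,51,30,121,'w5.png');print(st['force']);plan(540,7,98,-.125)"
```

```text
t: 7.83
tcp_pos: [538.6, 8.6, 142.8]
tcp_rot: [-3.136, 0.183, 0.009]
force: [0.5, -0.4, -0.3]
width: 0.615
grip_force: 63.4
tcp [538.6   8.6 142.8] yaw -0.116 width 0.615 t 7.8
lining1 [(0.96, [537.4, 9.2, 97.4, 53.5, -0.111]), (0.83, [513.7, -109.1, 49.0, 32.9, -0.218])]
  mark 0.94 [562.6 270.5]
  mark 0.74 [ 396.  -234.3]
  mark 0.66 [458.4  18.8]
[ 0.46957487 -0.42708104 -0.3240324 ]
  spin 0.002 then t [-0.008  0.003  0.165] rows>=1.2
```

View pics/w5.png

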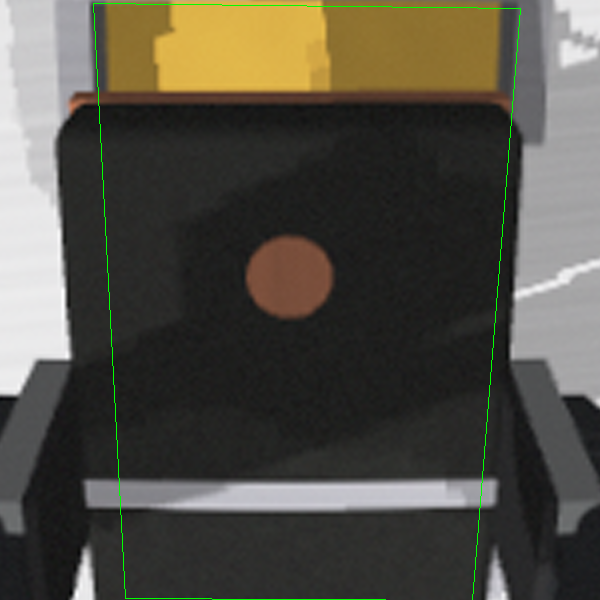

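```bash
python3 -m jog '[1,0.003,0.006,0.03,0.002, 1,0,0,0.03,0, 1,0,0,0.02,0, 1,0,0,0,0]'; python3 -m jog '[1,0,0,0.02,0, 1,0,0,0.02,0, 1,0,0,0.02,0, 1,0,0,0.01,0, 1,0,0,0,0]'
```

```text
t: 8.32
tcp_pos: [540.1, 5.4, 119.1]
tcp_rot: [-3.135, 0.196, 0.004]
force: [-0.7, -0.1, -1.5]
width: 0.613
grip_force: 63.5
t: 8.73
tcp_pos: [541.6, 5.2, 99.2]
tcp_rot: [3.135, -0.196, 0.001]
force: [0.5, -0.4, 0.1]
width: 0.612
grip_force: 63.6
```

```bash
python3 -c "
from h import *
st=r.state();print([np.round(r.state()['tcp_pos'],1) for k in range(3)],st['force'])
st,w=look('lining1',115,(539,6));draw(w,st,538.5,7,-.125,51,30,121,'w6.png');s=r.camera('side');cv2.imwrite('pics/s6.png',cv2.resize(s['pixels'][160:280,140:340,::-1],None,fx=3,fy=3,interpolation=2))"
```

```text
[array([541.6,   5.2,  99.2]), array([541.6,   5.2,  99.2]), array([541.6,   5.2,  99.2])] [ 0.45422979 -0.38827636  0.09048307]
tcp [541.6   5.2  99.2] yaw -0.125 width 0.612 t 8.7
lining1 [(0.81, [540.5, 5.8, 95.0, 53.2, -0.121]), (0.84, [495.5, -130.6, 58.9, 41.3, -0.218])]
  mark 0.97 [ 394.1 -241.2]
  mark 0.89 [561.6 270.2]
  mark 0.64 [484.   12.6]
```

View pics/w6.png

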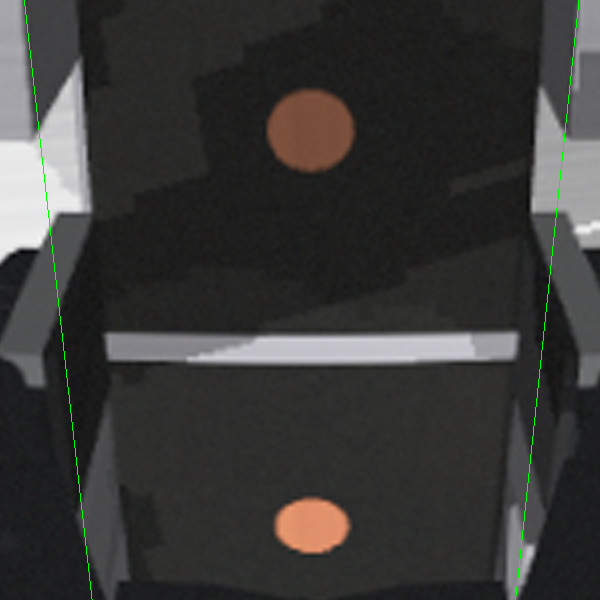

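View pics/s6.png

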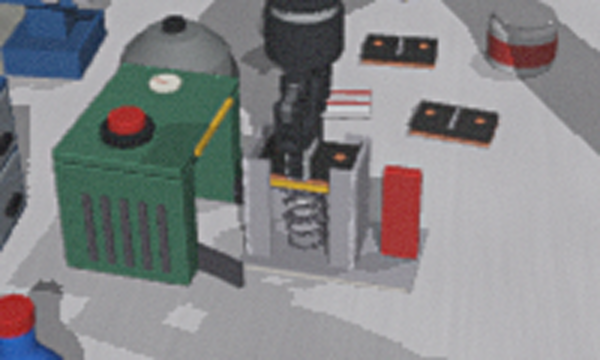

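```bash
python3 -m jog '[0,0,0,0,0, 0,0,0,0,0, 0,0,0,0,0, 0,0,0,0,0, 0,0,0,-0.06,0, 0,0,0,-0.13,0, 0,0,0,-0.13,0.03, 0,-0.018,-0.124,-0.02,0]' && python3 -m jog '[0,-0.018,-0.124,0,0, 0,-0.018,-0.124,0,0, 0,-0.018,-0.124,0.02,0, 0,-0.018,-0.124,0.04,0, 0,-0.018,-0.124,0.04,0, 0,-0.018,-0.124,0.04,0, 0,0,0,0.1,0, 0,0,0,0,0]'
python3 -c "
from h import *
st,w=look('lining1',18,(563,267));print('force',st['force']);plan(563,267,6,-.22,st)"
```

```text
t: 9.6
tcp_pos: [549.1, 37.8, 209.5]
tcp_rot: [3.118, -0.358, 0.022]
force: [1.8, -0.2, 0.4]
width: 1.0
grip_force: 0.0
t: 10.27
tcp_pos: [556.6, 268.8, 123.7]
tcp_rot: [3.119, -0.337, -0.015]
force: [-1.5, -0.9, -1.3]
width: 1.0
grip_force: 0.0
tcp [556.6 268.8 123.7] yaw -0.215 width 1.000 t 10.3
lining1 [(0.8, [565.5, 266.5, 96.2, 54.1, -0.227]), (0.7, [513.0, 411.0, 64.8, 48.2, -1.42])]
  mark 0.82 [564.  265.9]
  mark 0.79 [483.6 406.3]
  mark 0.67 [708.7 345.5]
force [-1.51179054 -0.9311795  -1.27681559]
  spin 0.002 then t [0.022 0.001 0.392] rows>=2.9
```

```bash
python3 -m jog '[0,0.028,0.002,0.1,0.002, 0,0,0,0.13,0, 0,0,0,0.11,0, 0,0,0,0.055,0, 0,0,0,0,0, 1,0,0,0,0, 1,0,0,0,0, 1,0,0,0,0]' && python3 -m jog '[1,0,0,0,0, 1,0,0,0,0, 1,0,0,0,0]' && python3 -m jog '[1,0,0,-0.05,0, 1,0,0,-0.1,0, 1,0,0,-0.135,0, 1,0,0,-0.135,0, 1,0,0,-0.1,-0.031, 1,0,0,0,0]'
python3 -c "
from h import *
st=r.state();st,w=look('lining1',st['tcp_pos'][2]+13,st['tcp_pos'][:2]);plan(480,12,190,-.125,st)"
```

```text
t: 11.08
tcp_pos: [571.8, 265.6, 14.6]
tcp_rot: [-3.12, 0.353, -0.009]
force: [-1.2, -6.9, 13.5]
width: 0.606
grip_force: 7.6
t: 11.33
tcp_pos: [574.6, 265.6, 18.4]
tcp_rot: [-3.119, 0.352, -0.018]
force: [-0.1, -3.5, 14.4]
width: 0.144
grip_force: 7.2
t: 11.83
tcp_pos: [575.4, 267.4, 179.4]
tcp_rot: [-3.128, 0.195, -0.031]
force: [2.5, 0.3, 0.7]
width: 0.006
grip_force: 0.0
tcp [575.4 267.4 179.4] yaw -0.125 width 0.006 t 11.8
lining1 [(0.72, [613.8, 261.2, 41.5, 23.2, -0.229]), (0.89, [581.1, 322.3, 40.5, 26.1, 0.126])]
  mark 0.71 [489.3 -97. ]
  mark 0.62 [563.6 267.1]
  mark 0.56 [483.8 412.1]
  spin 0.000 then t [-0.209  0.884 -0.035] rows>=6.6
```

```bash
python3 -m jog '[0,-0.1,0,0,0.03, 0,-0.1,0,0,0, 0,0,0,0,0, 0,0,0,0,0, 0,0,0,0,0]'
python3 -c "
from h import *
st,w=look('lining1',18,(563,267),'w7.png');print([(round(o['confidence'],2),np.round(o['box'])) for o in r.silhouettes(w,'lining1')])
t=r.camera('top');print([rect(t,o['pixels'],18) for o in r.silhouettes(t,'lining1')])"
```

```text
t: 12.4
tcp_pos: [509.6, 275.5, 166.2]
tcp_rot: [3.121, -0.348, -0.002]
force: [0.8, 0.3, 0.2]
width: 0.711
grip_force: 0.0
tcp [509.6 275.5 166.2] yaw -0.222 width 0.711 t 12.4
lining1 [(0.8, [564.2, 266.8, 95.3, 54.3, -0.224]), (0.68, [484.6, 409.0, 97.9, 62.6, 0.105])]
  mark 0.93 [562.6 266.3]
  mark 0.91 [481.3 409.9]
[(0.91, array([506., 114.,  11.,  70.])), (0.8, array([248., 120.,  57.,  97.])), (0.68, array([143., 216.,  73.,  87.]))]
[[467.9, 403.5, 60.6, 46.1, 0.195], [327.2, 478.9, 161.4, 20.0, 0.809], [472.2, -406.6, 96.0, 54.3, -0.005], [548.0, 9.6, 101.7, 55.9, -0.109], [574.3, 263.7, 83.8, 60.0, -0.274]]
```

View pics/w7.png

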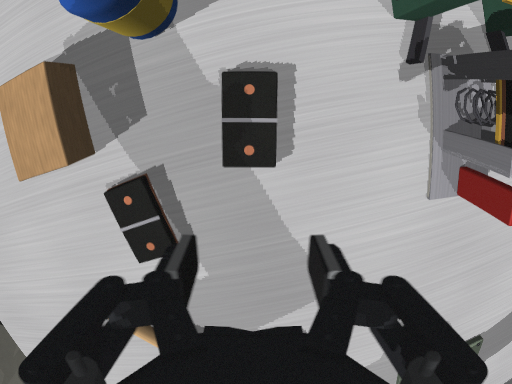

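```bash
python3 -m jog '[0,0.08,-0.006,0.09,0, 0,0.08,-0.006,0.09,0, 0,0.025,-0.001,0.11,0, 0,0,0,0.1,0, 0,0,0,0,0, 0,0,0,0,0, 0,0,0,0,0]'
python3 -c "
from h import *
plan(564.5,267,-4,-.224)"
```

```text
t: 13.28
tcp_pos: [566.0, 267.7, 51.5]
tcp_rot: [-3.121, 0.348, -0.003]
force: [0.5, 0.2, 0.2]
width: 1.001
grip_force: 0.0
  spin 0.001 then t [-0.004  0.003  0.185] rows>=1.4
```

```bash
python3 -m jog '[0,-0.004,0.003,0.1,0, 0,0,0,0.07,0, 0,0,0,0.015,0, 0,0,0,0,0, 0,0,0,0,0]' && python3 -m jog '[1,0,0,0,0, 1,0,0,0,0, 1,0,0,0,0, 1,0,0,0,0, 1,0,0,0,0, 1,0,0,0,0]'
```

```text
t: 13.7
tcp_pos: [565.2, 267.4, -3.1]
tcp_rot: [-3.121, 0.347, -0.005]
force: [-0.2, 0.0, 0.9]
width: 1.002
grip_force: 0.0
t: 14.2
tcp_pos: [565.4, 267.3, -3.2]
tcp_rot: [-3.121, 0.348, -0.006]
force: [-0.7, 0.6, 5.4]
width: 0.616
grip_force: 66.1
```

```bash
python3 -m jog '[1,0,0,-0.05,0, 1,0,0,-0.1,0, 1,0,0,-0.135,0, 1,0,0,-0.135,0, 1,0,0,-0.135,-0.0315, 1,0.004,0.125,-0.05,0, 1,0.004,0.125,0,0, 1,0.004,0.125,0,0]' && python3 -m jog '[1,0.003,0.125,0,0, 1,0.003,0.125,0,0, 1,0.004,0.125,0,0, 1,0.003,0.123,0.04,0, 1,0,0,0.04,0, 1,0,0,0,0, 1,0,0,0,0, 1,0,0,0,0]'
cat >> h.py <<'E'
def held(n,top):
    st=r.state();st,w=look(n,st['tcp_pos'][2]+top,st['tcp_pos'][:2]);
    print('force',np.round(st['force'],1));plan(540,6.5,92,-.125,st);return st,w
E
python3 -c "
from h import *
st,w=held('lining1',21)"
```

```text
t: 14.87
tcp_pos: [554.3, 154.2, 178.8]
tcp_rot: [-3.135, 0.19, -0.008]
force: [0.0, -0.5, -1.4]
width: 0.617
grip_force: 64.6
t: 15.53
tcp_pos: [538.9, 6.9, 152.3]
tcp_rot: [-3.135, 0.191, 0.0]
force: [-0.8, 0.6, -0.5]
width: 0.617
grip_force: 64.6
tcp [538.9   6.9 152.3] yaw -0.122 width 0.617 t 15.5
lining1 [(0.88, [542.8, 6.9, 94.6, 53.0, -0.124]), (0.57, [593.2, -0.5, 35.2, 6.8, 1.436])]
  mark 0.88 [450.9  18.5]
  mark 0.66 [ 393.5 -233.8]
force [-0.8  0.6 -0.5]
  spin 0.001 then t [0.004 0.001 0.201] rows>=1.5
```

```bash
python3 -m jog '[1,-0.007,0.001,0.03,0.001, 1,0,0,0.04,0, 1,0,0,0.03,0, 1,0,0,0.02,0, 1,0,0,0,0]'; python3 -m jog '[1,0,0,0.02,0, 1,0,0,0.02,0, 1,0,0,0.02,0, 1,0,0,0.01,0, 1,0,0,0.01,0, 1,0,0,0,0]'
python3 -c "
from h import *
st,w=held('lining1',20);draw(w,st,538.5,7,-.125,51,30,121,'w8.png')
s=r.camera('side');cv2.imwrite('pics/s8.png',cv2.resize(s['pixels'][160:280,180:300,::-1],None,fx=4,fy=4,interpolation=2))"
```

```text
t: 16.1
tcp_pos: [536.3, 6.3, 115.0]
tcp_rot: [-3.135, 0.198, 0.003]
force: [-0.7, 0.3, 2.0]
width: 0.617
grip_force: 65.4
t: 16.6
tcp_pos: [537.4, 5.9, 91.8]
tcp_rot: [-3.135, 0.198, -0.002]
force: [1.2, 1.4, 3.1]
width: 0.617
grip_force: 65.6
tcp [537.4   5.9  91.8] yaw -0.126 width 0.617 t 16.6
lining1 [(0.97, [539.6, 6.0, 94.9, 54.6, -0.127]), (0.58, [493.6, -130.8, 58.6, 41.2, -0.201])]
  mark 0.88 [ 396.2 -235.1]
force [1.2 1.4 3.1]
  spin -0.000 then t [ 0.008 -0.003 -0.001] rows>=0.1
```

View pics/s8.png

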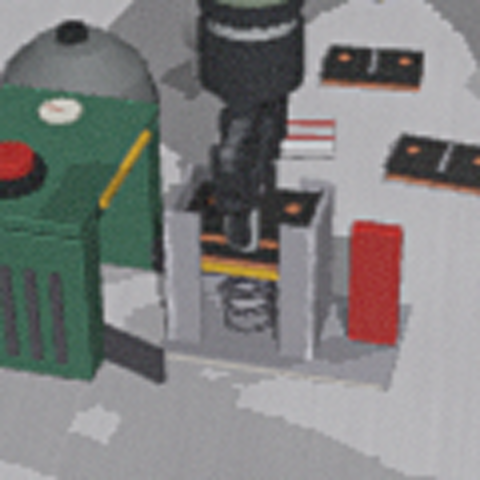

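```bash
python3 -m jog '[0,0,0,0,0, 0,0,0,0,0, 0,0,0,0,0, 0,0,0,0,0, 0,0,0,-0.06,0, 0,0,0,-0.13,0, 0,0,0,-0.13,-0.037, 0,-0.003,-0.05,-0.04,-0.0365]' && python3 -m jog '[0,-0.003,-0.124,0,0, 0,-0.003,-0.124,0,0, 0,-0.003,-0.124,0,0, 0,-0.003,-0.124,0,0, 0,-0.003,-0.124,0,0, 0,-0.003,-0.124,0,0, 0,-0.003,-0.124,0,0, 0,-0.003,-0.124,0.04,0]' && python3 -m jog '[0,-0.003,-0.124,0.04,0, 0,-0.003,-0.124,0.05,0, 0,-0.003,-0.068,0.1,0, 0,0,0,0.1,0, 0,0,0,0,0, 0,0,0,0,0, 0,0,0,0,0]'
python3 -c "
from h import *
st,w=look('lining1',18,(484,410));plan(484.5,410,-3.5,.105,st)"
```

```text
t: 17.47
tcp_pos: [539.6, 18.7, 206.4]
tcp_rot: [3.134, 0.169, 0.015]
force: [0.9, -1.0, 0.8]
width: 1.001
grip_force: 0.0
t: 18.13
tcp_pos: [498.7, 318.5, 190.5]
tcp_rot: [-3.136, -0.164, -0.008]
force: [1.0, 0.0, -0.3]
width: 0.998
grip_force: 0.0
t: 18.72
tcp_pos: [485.9, 409.8, 102.2]
tcp_rot: [-3.137, -0.163, -0.002]
force: [-0.2, 0.5, 1.0]
width: 0.998
grip_force: 0.0
tcp [485.9 409.8 102.2] yaw 0.104 width 0.998 t 18.7
lining1 [(0.73, [442.5, 91.3, 21.7, 9.4, 0.586])]
  mark 0.61 [483.5 411.4]
  spin -0.000 then t [-0.005 -0.001  0.352] rows>=2.6
```

```bash
python3 -m jog '[0,-0.004,-0.004,0.1,0, 0,0,0,0.12,0, 0,0,0,0.1,0, 0,0,0,0.032,0, 0,0,0,0,0, 0,0,0,0,0]' && python3 -m jog '[1,0,0,0,0, 1,0,0,0,0, 1,0,0,0,0, 1,0,0,0,0, 1,0,0,0,0, 1,0,0,0,0]' && python3 -m jog '[1,0,0,-0.05,0, 1,0,0,-0.1,0, 1,0,0,-0.135,0, 1,0,0,-0.135,0, 1,0,0,-0.135,0.0365, 1,0,0,-0.05,0.0365, 1,0,0,0,0, 1,0,0,0,0]'
python3 -c "
from h import *
held('lining1',20)"
```

```text
t: 19.37
tcp_pos: [485.0, 411.4, -3.1]
tcp_rot: [-3.136, -0.163, -0.002]
force: [0.6, -0.8, 0.5]
width: 1.001
grip_force: 0.0
t: 19.87
tcp_pos: [485.9, 412.5, -1.5]
tcp_rot: [-3.135, -0.164, -0.007]
force: [-0.8, 0.3, 6.0]
width: 0.615
grip_force: 65.6
t: 20.53
tcp_pos: [484.2, 411.4, 179.0]
tcp_rot: [-3.134, 0.191, -0.004]
force: [-0.4, 0.2, -1.8]
width: 0.614
grip_force: 64.8
tcp [484.2 411.4 179. ] yaw -0.122 width 0.614 t 20.5
lining1 [(0.78, [486.8, 411.4, 93.9, 53.3, -0.117])]
  mark 0.89 [378.8 422.8]
force [-0.4  0.2 -1.8]
  spin 0.001 then t [0.353 1.316 0.29 ] rows>=10.2
```

```bash
python3 -m jog '[1,0.0315,0.1197,0,0.001, 1,0.0315,0.1197,0,0, 1,0.0315,0.1197,0,0, 1,0.0315,0.1197,0,0, 1,0.0315,0.1197,0,0, 1,0.0315,0.1197,0,0, 1,0.0315,0.1197,0,0, 1,0.0315,0.1197,0,0]' && python3 -m jog '[1,0.0315,0.1197,0,0, 1,0.0315,0.1197,0,0, 1,0.0315,0.1197,0.03,0, 1,0,0,0.04,0, 1,0,0,0.02,0, 1,0,0,0,0, 1,0,0,0,0, 1,0,0,0,0]'
python3 -c "
from h import *
held('lining1',19.5)"
```

```text
t: 21.35
tcp_pos: [520.4, 114.7, 174.4]
tcp_rot: [3.135, -0.198, -0.008]
force: [0.0, 0.1, -1.5]
width: 0.617
grip_force: 64.7
t: 22.02
tcp_pos: [536.3, 7.5, 149.6]
tcp_rot: [-3.135, 0.197, 0.002]
force: [-1.2, -0.3, -0.7]
width: 0.617
grip_force: 64.7
tcp [536.3   7.5 149.6] yaw -0.125 width 0.617 t 22.0
lining1 [(0.6, [538.5, 7.5, 94.1, 53.4, -0.125]), (0.56, [590.1, -0.2, 36.2, 9.5, 1.447])]
  mark 0.84 [ 394.1 -238.2]
  mark 0.65 [447.6  15.2]
force [-1.2 -0.3 -0.7]
  spin -0.000 then t [0.013 0.002 0.192] rows>=1.4
```

```bash
python3 -m jog '[1,0.005,0.004,0.03,0, 1,0,0,0.03,0, 1,0,0,0.03,0, 1,0,0,0.02,0, 1,0,0,0,0]'; python3 -m jog '[1,0,0,0.02,0, 1,0,0,0.02,0, 1,0,0,0.02,0, 1,0,0,0.01,0, 1,0,0,0.01,0, 1,0,0,0,0]'
python3 -c "
from h import *
st,w=held('lining1',19.5);st=r.state();plan(397,-236,110,-.21,st)"
```

```text
t: 22.58
tcp_pos: [538.0, 4.8, 116.2]
tcp_rot: [-3.135, 0.201, 0.001]
force: [-0.9, -0.0, 2.0]
width: 0.617
grip_force: 65.6
t: 23.08
tcp_pos: [540.4, 4.3, 93.9]
tcp_rot: [3.135, -0.201, 0.009]
force: [2.9, 0.4, 2.7]
width: 0.619
grip_force: 66.6
tcp [540.4   4.3  93.9] yaw -0.128 width 0.619 t 23.1
lining1 [(0.67, [541.2, 4.2, 91.4, 55.2, -0.138]), (0.86, [495.2, -130.7, 58.8, 41.3, -0.206])]
  mark 0.91 [475.6  10.6]
  mark 0.91 [ 393.  -235.9]
force [2.9 0.4 2.7]
  spin -0.001 then t [-0.002 -0.007  0.006] rows>=0.1
  spin 0.026 then t [-0.299  0.883 -0.054] rows>=6.8
```

```bash
python3 -m jog '[0,0,0,0,0, 0,0,0,0,0, 0,0,0,0,0, 0,0,0,0,0, 0,0,0,-0.06,0, 0,0,0,-0.13,0, 0,-0.03,0,-0.13,0.026, 0,-0.05,0.05,-0.05,0]' && python3 -m jog '[0,-0.044,0.12,0,0, 0,0,0,0,0, 0,0,0,0,0]'
python3 -c "
from h import *
st,w=look('lining1',112,(539,6));draw(w,st,538.5,7,-.125,51,30,121,'w9.png');
for o in r.mark_of(w,'fin')[:1]: print(at(w,o['pixel'][1],o['pixel'][0],110,st))
plan(398,-236,110,-.21,st)"
```

```text
t: 23.9
tcp_pos: [514.8, -5.0, 209.3]
tcp_rot: [-3.124, 0.329, -0.014]
force: [0.2, -0.8, 2.1]
width: 1.001
grip_force: 0.0
t: 24.15
tcp_pos: [489.8, -39.0, 203.9]
tcp_rot: [-3.124, 0.333, 0.001]
force: [-0.0, 0.7, 0.4]
width: 0.999
grip_force: 0.0
tcp [489.8 -39.  203.9] yaw -0.212 width 0.999 t 24.1
lining1 [(0.86, [535.1, 2.9, 94.4, 55.6, -0.136]), (0.56, [446.1, -181.0, 70.9, 45.3, -0.201])]
  mark 0.95 [ 467.7 -413.2]
  mark 0.87 [525.  23.]
  mark 0.7 [ 395.7 -236.5]
[444.84601557  17.13823055 110.        ]
  spin -0.001 then t [-0.162  0.706  0.313] rows>=5.8
```

View pics/w9.png

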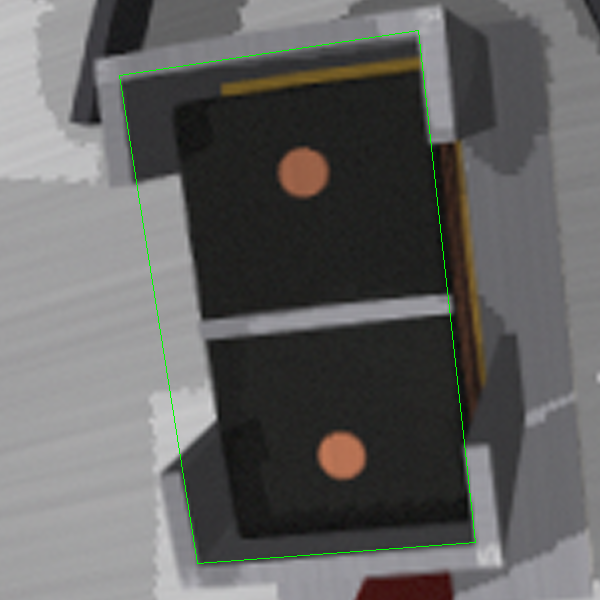

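```bash
python3 -m jog '[0,-0.027,0.118,0.03,0, 0,-0.027,0.118,0.05,0, 0,-0.027,0.118,0.05,0, 0,-0.027,0.118,0.05,0, 0,-0.027,0.118,0.05,0, 0,-0.027,0.116,0.05,0, 0,0,0,0.03,0, 0,0,0,0,0]' && python3 -m jog '[0,0,0,0,0, 0,0,0,0,0]'
python3 -c "
from h import *
st,w=look('lining1',18,(397,-236));plan(398,-236,-3,-.21,st)"
```

```text
t: 25.02
tcp_pos: [397.6, -234.8, 108.4]
tcp_rot: [-3.12, 0.333, 0.007]
force: [0.9, 0.6, -0.5]
width: 1.005
grip_force: 0.0
t: 25.18
tcp_pos: [400.3, -234.2, 111.2]
tcp_rot: [-3.124, 0.325, -0.001]
force: [0.0, -0.3, 0.0]
width: 1.001
grip_force: 0.0
tcp [ 400.3 -234.2  111.2] yaw -0.207 width 1.001 t 25.2
lining1 [(0.59, [396.4, -236.0, 96.9, 54.1, -0.205]), (0.6, [470.1, -403.7, 95.5, 62.8, -0.017])]
  mark 0.66 [ 396.1 -234.8]
  mark 0.64 [ 468.4 -408.8]
  spin 0.001 then t [-0.006  0.007  0.381] rows>=2.8
```

```bash
python3 -m jog '[0,-0.008,0.006,0.1,0, 0,0,0,0.12,0, 0,0,0,0.11,0, 0,0,0,0.049,0, 0,0,0,0,0, 0,0,0,0,0]' && python3 -m jog '[1,0,0,0,0, 1,0,0,0,0, 1,0,0,0,0, 1,0,0,0,0, 1,0,0,0,0, 1,0,0,0,0]' && python3 -m jog '[1,0,0,-0.05,0, 1,0,0,-0.1,0, 1,0,0,-0.135,0, 1,0,0,-0.135,0, 1,0,0,-0.135,-0.026, 1,0,0,-0.05,0, 1,0,0,0,0, 1,0,0,0,0]'
python3 -c "
from h import *
held('lining1',20)"
```

```text
t: 25.83
tcp_pos: [396.8, -235.7, -2.8]
tcp_rot: [-3.124, 0.326, 0.001]
force: [0.9, -0.2, 0.4]
width: 1.001
grip_force: 0.0
t: 26.33
tcp_pos: [398.5, -237.9, -0.6]
tcp_rot: [3.122, -0.328, 0.006]
force: [0.8, 0.3, 5.9]
width: 0.617
grip_force: 64.1
t: 27.0
tcp_pos: [397.1, -236.9, 180.1]
tcp_rot: [3.133, -0.201, 0.004]
force: [0.3, -0.5, -2.5]
width: 0.614
grip_force: 63.4
tcp [ 397.1 -236.9  180.1] yaw -0.128 width 0.614 t 27.0
lining1 [(0.9, [399.1, -236.8, 92.6, 52.7, -0.129]), (0.92, [472.5, -310.0, 38.3, 24.9, -0.014])]
  mark 0.93 [ 465.6 -409.6]
  mark 0.89 [553.2  53.6]
  mark 0.78 [ 289.  -224.6]
force [ 0.3 -0.5 -2.5]
  spin -0.001 then t [ 0.371 -0.864  0.294] rows>=7.2
```

```bash
python3 -m jog '[1,0.0524,-0.1234,0,0, 1,0.0524,-0.1234,0,0, 1,0.0524,-0.1234,0,0, 1,0.0524,-0.1234,0,0, 1,0.0524,-0.1234,0,0, 1,0.0524,-0.1234,0,0, 1,0.0524,-0.1234,0.02,0, 1,0,0,0.04,0]' && python3 -m jog '[1,0,0,0.03,0, 1,0,0,0,0, 1,0,0,0,0, 1,0,0,0,0]'
python3 -c "
from h import *
held('lining1',18)"
```

```text
t: 27.82
tcp_pos: [541.6, 12.5, 160.0]
tcp_rot: [-3.132, 0.191, -0.004]
force: [-0.3, -0.8, -1.6]
width: 0.613
grip_force: 63.5
t: 28.15
tcp_pos: [538.0, 5.3, 151.1]
tcp_rot: [3.135, -0.204, -0.003]
force: [-0.3, 0.0, -1.2]
width: 0.617
grip_force: 63.5
tcp [538.    5.3 151.1] yaw -0.130 width 0.617 t 28.1
lining1 [(0.67, [538.9, 5.4, 94.8, 53.9, -0.133]), (0.61, [590.6, -1.6, 35.8, 9.6, 1.444])]
  mark 0.64 [448.4  15.4]
force [-0.3  0.  -1.2]
  spin -0.002 then t [ 0.006 -0.005  0.197] rows>=1.4
```

```bash
python3 -m jog '[1,0,-0.003,0.03,-0.002, 1,0,0,0.03,0, 1,0,0,0.03,0, 1,0,0,0.02,0, 1,0,0,0,0]'; python3 -m jog '[1,0,0,0.02,0, 1,0,0,0.02,0, 1,0,0,0.02,0, 1,0,0,0.01,0, 1,0,0,0.01,0, 1,0,0,0,0]'
python3 -c "
from h import *
st,w=held('lining1',18);plan(469,-407,110,-.01,st)"
```

```text
t: 28.72
tcp_pos: [538.5, 7.4, 118.0]
tcp_rot: [3.136, -0.191, -0.002]
force: [-1.1, 0.6, 2.5]
width: 0.621
grip_force: 64.3
t: 29.22
tcp_pos: [540.6, 7.2, 95.3]
tcp_rot: [3.135, -0.191, 0.006]
force: [3.1, -0.9, 1.2]
width: 0.616
grip_force: 64.9
tcp [540.6   7.2  95.3] yaw -0.121 width 0.616 t 29.2
lining1 [(0.87, [540.7, 7.4, 92.8, 56.1, -0.122])]
  mark 0.56 [478.   13.7]
force [ 3.1 -0.9  1.2]
  spin 0.001 then t [-0.002  0.003  0.011] rows>=0.1
  spin -0.035 then t [-0.225  1.383 -0.049] rows>=10.2
```

```bash
python3 -m jog '[0,0,0,0,0, 0,0,0,0,0, 0,0,0,0,0, 0,0,0,0,0, 0,0,0,-0.06,0, 0,0,0,-0.13,0, 0,0,0,-0.13,-0.035, 0,-0.0205,0.1257,-0.03,0]' && python3 -m jog '[0,-0.0205,0.1257,0,0, 0,-0.0205,0.1257,0,0, 0,-0.0205,0.1257,0,0, 0,-0.0205,0.1257,0,0, 0,-0.0205,0.1257,0,0, 0,-0.0205,0.1257,0,0, 0,-0.0205,0.1257,0.03,0, 0,-0.0205,0.1257,0.04,0]' && python3 -m jog '[0,-0.0205,0.1257,0.04,0, 0,-0.0205,0.1257,0.05,0, 0,0,0,0.08,0, 0,0,0,0.05,0, 0,0,0,0,0, 0,0,0,0,0, 0,0,0,0,0]'
python3 -c "
from h import *
st,w=look('lining1',18,(469,-407));plan(470,-407,-3,-.01,st)"
```

```text
t: 30.03
tcp_pos: [536.4, -26.3, 206.4]
tcp_rot: [-3.14, 0.002, -0.018]
force: [1.9, -0.9, 1.3]
width: 1.001
grip_force: 0.0
t: 30.7
tcp_pos: [479.4, -333.5, 179.7]
tcp_rot: [3.14, -0.018, 0.003]
force: [0.5, 0.1, 0.9]
width: 1.0
grip_force: 0.0
t: 31.28
tcp_pos: [466.9, -406.6, 113.6]
tcp_rot: [3.141, -0.017, 0.001]
force: [-0.6, 0.4, -0.1]
width: 0.999
grip_force: 0.0
tcp [ 466.9 -406.6  113.6] yaw -0.011 width 0.999 t 31.3
lining1 [(0.71, [472.0, -408.5, 96.9, 54.5, -0.026])]
  mark 0.94 [ 466.5 -409.4]
  spin -0.000 then t [0.01  0.001 0.389] rows>=2.8
```

```bash
python3 -m jog '[0,0.012,0.006,0.1,0.003, 0,0,0,0.12,0, 0,0,0,0.11,0, 0,0,0,0.056,0, 0,0,0,0,0, 0,0,0,0,0]' && python3 -m jog '[1,0,0,0,0, 1,0,0,0,0, 1,0,0,0,0, 1,0,0,0,0, 1,0,0,0,0, 1,0,0,0,0]' && python3 -m jog '[1,0,0,-0.05,0, 1,0,0,-0.1,0, 1,0,0,-0.135,0, 1,0,0,-0.135,0, 1,0,0,-0.135,0.033, 1,0,0,-0.05,0, 1,0,0,0,0, 1,0,0,0,0]'
python3 -c "
from h import *
held('lining1',20)"
```

```text
t: 31.93
tcp_pos: [470.1, -408.0, -3.0]
tcp_rot: [-3.141, 0.032, 0.001]
force: [0.2, 0.3, 0.2]
width: 0.995
grip_force: 0.0
t: 32.43
tcp_pos: [471.8, -410.4, 0.0]
tcp_rot: [3.137, -0.033, 0.006]
force: [0.6, 0.6, 6.1]
width: 0.618
grip_force: 65.9
t: 33.1
tcp_pos: [470.4, -408.9, 180.0]
tcp_rot: [3.133, -0.195, 0.003]
force: [-0.5, -0.3, -2.6]
width: 0.616
grip_force: 65.1
tcp [ 470.4 -408.9  180. ] yaw -0.124 width 0.616 t 33.1
lining1 []
  mark 0.68 [ 366.6 -398.3]
force [-0.5 -0.3 -2.6]
  spin 0.000 then t [ 0.058 -1.403  0.293] rows>=10.5
```

```bash
python3 -m jog '[1,0.005,-0.1275,0,0, 1,0.005,-0.1275,0,0, 1,0.005,-0.1275,0,0, 1,0.005,-0.1275,0,0, 1,0.005,-0.1275,0,0, 1,0.005,-0.1275,0,0, 1,0.005,-0.1275,0,0, 1,0.005,-0.1275,0,0]' && python3 -m jog '[1,0.005,-0.1275,0,0, 1,0.005,-0.1275,0,0, 1,0.005,-0.1275,0.02,0, 1,0,0,0.04,0, 1,0,0,0.03,0, 1,0,0,0,0, 1,0,0,0,0, 1,0,0,0,0]'
python3 -c "
from h import *
st,w=held('lining1',18)
if 1: draw(w,st,538.5,6.5,-.125,51,30,121,'w10.png')"
```

```text
t: 33.92
tcp_pos: [518.3, -103.9, 175.9]
tcp_rot: [-3.134, 0.196, 0.007]
force: [1.0, -0.1, -2.0]
width: 0.616
grip_force: 65.0
t: 34.58
tcp_pos: [538.4, 5.6, 150.9]
tcp_rot: [3.135, -0.199, -0.002]
force: [-0.1, 0.0, -0.3]
width: 0.62
grip_force: 65.0
tcp [538.4   5.6 150.9] yaw -0.127 width 0.620 t 34.6
lining1 [(0.74, [540.6, 5.7, 97.3, 53.6, -0.118]), (0.78, [591.9, 0.4, 35.7, 6.5, 1.441])]
  mark 0.97 [453.9  16.4]
force [-0.1  0.  -0.3]
  spin -0.001 then t [ 0.005 -0.004  0.196] rows>=1.4
```

```bash
python3 -m jog '[1,-0.008,-0.002,0.03,0, 1,0,0,0.03,0, 1,0,0,0.03,0, 1,0,0,0.02,0, 1,0,0,0,0]'; python3 -m jog '[1,0,0,0.02,0, 1,0,0,0.02,0, 1,0,0,0.02,0, 1,0,0,0.01,0, 1,0,0,0.01,0, 1,0,0,0,0]'
python3 -c "
from h import *
st,w=held('lining1',18);plan(551,-268,110,0,st)"
```

```text
t: 35.15
tcp_pos: [535.1, 8.0, 116.2]
tcp_rot: [-3.135, 0.196, 0.005]
force: [0.1, -0.5, -1.6]
width: 0.617
grip_force: 65.0
t: 35.65
tcp_pos: [536.9, 7.9, 94.5]
tcp_rot: [3.135, -0.195, 0.002]
force: [0.9, 0.5, 0.7]
width: 0.618
grip_force: 65.2
tcp [536.9   7.9  94.5] yaw -0.125 width 0.618 t 35.6
lining1 [(0.62, [537.9, 7.9, 96.3, 53.8, -0.122]), (0.21, [575.6, -137.9, 55.4, 19.7, 0.128])]
  mark 0.8 [482.8  15.7]
force [0.9 0.5 0.7]
  spin 0.000 then t [0.011 0.003 0.008] rows>=0.1
  spin -0.040 then t [ 0.047  0.92  -0.052] rows>=6.7
```

```bash
python3 -m jog '[0,0,0,0,0, 0,0,0,0,0, 0,0,0,0,0, 0,0,0,0,0, 0,0,0,-0.06,0, 0,0,0,-0.13,0, 0,0,0,-0.13,-0.0395, 0,0.007,0.131,-0.02,0]' && python3 -m jog '[0,0.007,0.131,0,0, 0,0.007,0.131,0,0, 0,0.007,0.131,0.02,0, 0,0.007,0.131,0.03,0, 0,0.006,0.131,0.03,0, 0,0.006,0.131,0.05,0, 0,0,0,0.1,0, 0,0,0,0.04,0]' && python3 -m jog '[0,0,0,0,0, 0,0,0,0,0, 0,0,0,0,0]'
python3 -c "
from h import *
st,w=look('pressure_plate',14,(551,-268));plan(551,-268,-4,0,st)
for o in r.silhouettes(w,'pressure_plate'): print(o['confidence'],np.median(w['pixels'][o['pixels']],0))
t=r.camera('top');print([rect(t,o['pixels'],18) for o in r.silhouettes(t,'lining1')])"
```

```text
t: 36.47
tcp_pos: [542.6, -27.2, 203.9]
tcp_rot: [-3.14, -0.017, -0.019]
force: [1.9, -0.5, 1.4]
width: 1.001
grip_force: 0.0
t: 37.13
tcp_pos: [548.2, -268.1, 112.1]
tcp_rot: [-3.139, 0.007, 0.006]
force: [-0.5, 1.4, -1.2]
width: 0.996
grip_force: 0.0
t: 37.38
tcp_pos: [551.2, -265.9, 116.8]
tcp_rot: [3.141, 0.002, 0.002]
force: [1.4, 0.1, 1.3]
width: 1.002
grip_force: 0.0
tcp [ 551.2 -265.9  116.8] yaw 0.001 width 1.002 t 37.4
pressure_plate [(0.86, [547.0, -270.1, 97.9, 54.3, 0.094]), (0.88, [620.3, -514.5, 96.2, 62.6, -0.358])]
  mark 0.87 [ 545.9 -270.2]
  mark 0.68 [ 621.7 -521.2]
  spin 0.000 then t [-0.001  0.007  0.403] rows>=2.9
0.88 [67. 33. 77.]
0.87 [115.  97.  39.]
0.86 [158. 157. 159.]
0.53 [17. 17. 17.]
[[544.0, 5.4, 107.2, 61.0, -0.15]]
```

```bash
python3 -m jog '[0,0,0,0.02,-0.0296, 0,-0.010,0.013,0.1,0, 0,0,0,0.12,0, 0,0,0,0.11,0, 0,0,0,0.05,0, 0,0,0,0,0, 0,0,0,0,0]' && python3 -m jog '[1,0,0,0,0, 1,0,0,0,0, 1,0,0,0,0, 1,0,0,0,0, 1,0,0,0,0, 1,0,0,0,0]' && python3 -m jog '[1,0,0,-0.05,0, 1,0,0,-0.1,0, 1,0,0,-0.135,0, 1,0,0,-0.135,0.035, 1,0,0,-0.135,0.035, 1,0,0,-0.05,0, 1,0,0,0,0, 1,0,0,0,0]'
python3 -c "
from h import *
held('pressure_plate',14)"
```

```text
t: 38.27
tcp_pos: [547.3, -270.5, -4.9]
tcp_rot: [-3.137, -0.145, 0.002]
force: [-0.4, 0.1, 0.2]
width: 1.0
grip_force: 0.0
t: 38.77
tcp_pos: [549.8, -272.3, -1.6]
tcp_rot: [3.135, 0.145, 0.007]
force: [-0.1, 0.3, 6.5]
width: 0.611
grip_force: 65.7
t: 39.43
tcp_pos: [548.0, -271.1, 178.1]
tcp_rot: [3.134, -0.199, 0.003]
force: [-0.9, 0.3, -2.6]
width: 0.614
grip_force: 64.9
tcp [ 548.  -271.1  178.1] yaw -0.127 width 0.614 t 39.4
pressure_plate [(0.74, [546.1, -270.5, 98.6, 54.9, -0.127]), (0.66, [623.0, -379.2, 41.2, 26.4, -0.369])]
  mark 0.8 [ 469.2 -623.5]
  mark 0.7 [ 621.3 -521.7]
  mark 0.59 [ 441.8 -257.8]
force [-0.9  0.3 -2.6]
  spin -0.001 then t [-0.142 -0.915  0.287] rows>=7.1
```

```bash
python3 -m jog '[1,-0.0203,-0.131,0,0, 1,-0.0203,-0.131,0,0, 1,-0.0203,-0.131,0,0, 1,-0.0203,-0.131,0,0, 1,-0.0203,-0.131,0,0, 1,-0.0203,-0.131,0,0, 1,-0.0203,-0.131,0.02,0, 1,0,0,0.04,0]' && python3 -m jog '[1,0,0,0.03,0, 1,0,0,0,0, 1,0,0,0,0, 1,0,0,0,0]'
python3 -c "
from h import *
st,w=held('pressure_plate',15.6)
draw(w,st,538.5,6.5,-.125,51,30,121,'w10.png')"
```

```text
t: 40.25
tcp_pos: [539.0, 14.4, 157.7]
tcp_rot: [-3.132, 0.189, 0.004]
force: [1.5, -0.3, -2.0]
width: 0.615
grip_force: 64.8
t: 40.58
tcp_pos: [540.4, 5.9, 149.6]
tcp_rot: [3.135, -0.203, -0.002]
force: [-0.1, 0.0, -1.4]
width: 0.615
grip_force: 64.8
tcp [540.4   5.9 149.6] yaw -0.130 width 0.615 t 40.6
pressure_plate [(0.88, [540.1, 6.4, 97.1, 53.8, -0.13])]
  mark 0.8 [456.   16.2]
force [-0.1  0.  -1.4]
  spin -0.001 then t [-0.002 -0.002  0.192] rows>=1.4
```

View pics/w10.png

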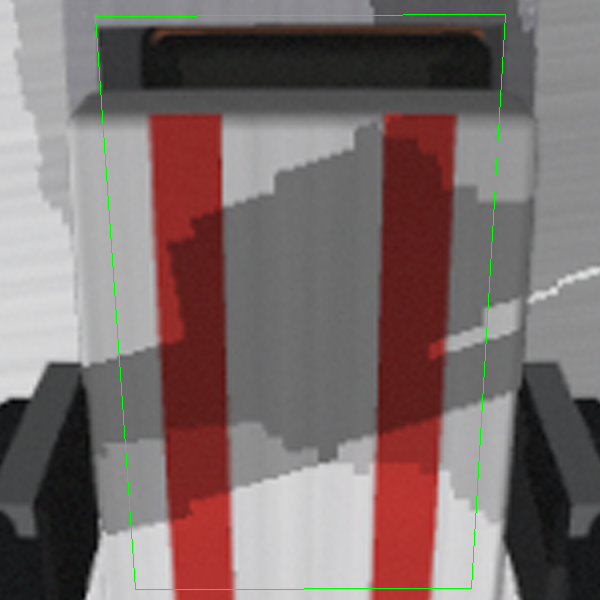

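```bash
python3 -m jog '[1,-0.005,-0.001,0.03,0, 1,0,0,0.03,0, 1,0,0,0.03,0, 1,0,0,0.02,0, 1,0,0,0,0]'; python3 -m jog '[1,0,0,0.02,0, 1,0,0,0.02,0, 1,0,0,0.012,0, 1,0,0,0,0, 1,0,0,0,0]'
python3 -c "
from h import *
st,w=held('pressure_plate',15.6)"
```

```text
t: 41.15
tcp_pos: [537.0, 8.1, 114.6]
tcp_rot: [-3.135, 0.2, 0.007]
force: [-0.0, 1.4, -2.5]
width: 0.613
grip_force: 64.8
t: 41.57
tcp_pos: [539.2, 7.8, 101.4]
tcp_rot: [-3.135, 0.2, -0.001]
force: [-0.2, -0.5, -1.4]
width: 0.614
grip_force: 64.9
tcp [539.2   7.8 101.4] yaw -0.127 width 0.614 t 41.6
pressure_plate [(0.57, [538.8, 8.2, 96.6, 54.1, -0.128])]
  mark 0.68 [682.5 -10.3]
  mark 0.67 [478.1  14.7]
force [-0.2 -0.5 -1.4]
  spin -0.001 then t [0.003 0.004 0.031] rows>=0.2
```

```bash
python3 -m jog '[1,0,0,0.006,0, 1,0,0,0.006,0]'; python3 -c "
from h import *
s=r.camera('side');cv2.imwrite('pics/s11.png',cv2.resize(s['pixels'][160:280,180:300,::-1],None,fx=5,fy=5,interpolation=2))"
```

```text
t: 41.88
tcp_pos: [539.4, 7.7, 99.2]
tcp_rot: [3.135, -0.2, 0.001]
force: [-5.5, 1.4, 18.5]
width: 0.614
grip_force: 67.3
```

View pics/s11.png

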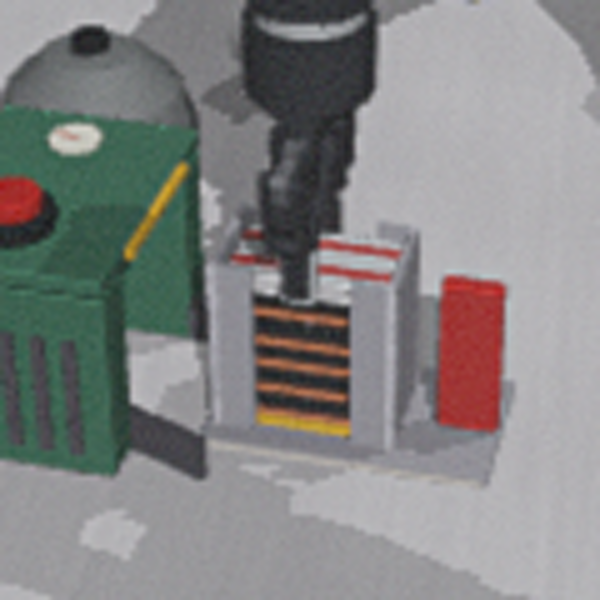

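```bash
python3 -m jog '[1,0,0,-0.008,0, 0,0,0,0,0, 0,0,0,0,0, 0,0,0,0,0, 0,0,0,0,0, 0,0,0,-0.06,0, 0,0,0,-0.13,0, 0,0,0,-0.13,0]' && python3 -m jog '[0,-0.03,0,-0.13,0, 0,-0.06,0,-0.12,0, 0,-0.06,0,-0.1,0, 0,0,0,-0.1,0, 0,0,0,0,0, 0,0,0,0,0, 0,0,0,0,0]'
python3 -c "
from h import *
st,w=look('pressure_plate',116,(539,6))
for n,z in (('heater',140),('fin',110),('cassette',121)):
  for o in r.silhouettes(w,n)[:2]: print(n,round(o['confidence'],2),np.round(o['box']),rect(w,o['pixels'],z,st))
for n,z in (('heater',0),('fin',110),('pocket',121),('start_button_top',150)):
  for o in r.mark_of(w,n)[:2]: print(n,round(o['confidence'],2),np.round(at(w,o['pixel'][1],o['pixel'][0],z,st),1))
t=r.camera('top');s=r.camera('side')
for o in r.silhouettes(t,'heater')[:1]: print('top heater',rect(t,o['pixels'],140))
for p in (t,s):
  for o in r.mark_of(p,'start_button_top')[:2]: print('btn',round(o['confidence'],2),[np.round(at(p,o['pixel'][1],o['pixel'][0],z),1) for z in(145,155)])
h=cv2.cvtColor(w['pixels'],cv2.COLOR_RGB2HSV);m=(h[...,0]>35)&(h[...,0]<90)&(h[...,1]>100)
n,l,sx,c=cv2.connectedComponentsWithStats(m.astype(np.uint8));k=1+sx[1:,4].argmax();print('green',sx[k],rect(w,l==k,140,st))
np.savez('w12.npz',px=w['pixels'])
"
```

```text
t: 42.6
tcp_pos: [536.9, 8.1, 195.0]
tcp_rot: [-3.135, 0.2, 0.009]
force: [0.8, -0.6, 0.0]
width: 1.0
grip_force: 0.0
t: 43.18
tcp_pos: [494.1, 13.6, 330.6]
tcp_rot: [-3.135, 0.2, 0.001]
force: [-1.2, 0.1, -0.9]
width: 0.999
grip_force: 0.0
tcp [494.1  13.6 330.6] yaw -0.127 width 0.999 t 43.2
pressure_plate [(0.9, [535.5, 8.7, 95.3, 54.2, -0.128]), (0.6, [608.9, -388.7, 79.3, 44.2, -0.118])]
  mark 0.69 [ 622.9 -523.6]
  mark 0.44 [710.7 344.5]
heater 0.63 [251.  46. 154.  89.] [634.2, -1.8, 178.5, 107.8, 1.441]
fin 0.78 [255. 146.  62. 135.] [508.2, 10.8, 170.4, 81.1, -0.127]
cassette 0.57 [255. 146.  63. 135.] [510.8, 11.1, 163.7, 77.3, -0.127]
heater 0.84 [682.2 -10.1   0. ]
fin 0.72 [443.9  16.4 110. ]
start_button_top 0.24 [ 389.5 -286.4  150. ]
top heater [688.9, -10.3, 181.7, 155.6, 1.448]
btn 0.54 [array([710.7,  22.7, 145. ]), array([708.6,  22.2, 155. ])]
btn 0.39 [array([714.7,  16.8, 145. ]), array([709.7,  32.4, 155. ])]
btn 0.26 [array([320.8, 551.4, 145. ]), array([322.2, 558.5, 155. ])]
green [312  20   6   6  14] [649.0, -74.6, 6.3, 5.3, 0.318]
```

```bash
python3 -m jog '[0,-0.08,0.003,0.09,0, 0,-0.087,0.003,0.09,0, 0,0,0,0.13,0, 0,0,0,0.13,0, 0,0,0,0.12,0, 0,0,0,0,0, 0,0,0,0,0, 0,0,0,0,0]'
python3 -c "
from h import *
st=r.state();w=r.camera('wrist');print(st['tcp_pos'],yaw(st))
px=w['pixels'].astype(int);m=(px[...,0]>90)&(px[...,1]<50)&(px[...,2]<50)
n,l,sx,c=cv2.connectedComponentsWithStats(m.astype(np.uint8))
for k in range(1,n):
  if sx[k,4]>60: print(sx[k],[rect(w,l==k,z,st) for z in (110,)])
for o in r.mark_of(w,'fin')[:2]: print(np.round(at(w,o['pixel'][1],o['pixel'][0],110,st),1))
plan(444,18,80,-.127,st)"
```

```text
t: 44.6
tcp_pos: [446.1, 17.9, 165.4]
tcp_rot: [3.135, -0.2, 0.005]
force: [0.3, 0.5, 0.8]
width: 1.0
grip_force: 0.0
[446.0781743   17.86974787 165.39443187] -0.12743346828886443
[ 224    6   12  145 1608] [[538.7, 21.7, 98.5, 7.6, -0.133]]
[ 264    6   13  145 1612] [[535.2, -4.8, 98.5, 7.9, -0.126]]
[244 188  18  47 771] [[443.5, 18.7, 35.8, 12.4, -0.118]]
[442.3  16.1 110. ]
  spin -0.000 then t [-0.007  0.     0.285] rows>=2.1
```

```bash
python3 -m jog '[0,-0.005,-0.002,0.1,0, 0,0,0,0.12,0, 0,0,0,0.065,0, 0,0,0,0,0, 0,0,0,0,0]' && python3 -m jog '[1,0,0,0,0, 1,0,0,0,0, 1,0,0,0,0, 1,0,0,0,0, 1,0,0,0,0, 1,0,0,0,0, 1,0,0,0,0, 1,0,0,0,0]' 50
python3 -c "
from h import *
w=r.camera('wrist');st=r.state();print(yaw(st))
for n,z in (('heater',140),):
  for o in r.silhouettes(w,n)[:2]: print(n,round(o['confidence'],2),np.round(o['box']),rect(w,o['pixels'],z,st))
print([np.round(at(w,o['pixel'][1],o['pixel'][0],0,st),1) for o in r.mark_of(w,'heater')])
print([rect(w,o['pixels'],116,st) for o in r.silhouettes(w,'pressure_plate')])"
```

```text
t: 45.12
tcp_pos: [444.0, 18.8, 78.9]
tcp_rot: [3.135, -0.2, 0.002]
force: [0.6, -0.1, -0.4]
width: 1.0
grip_force: 0.0
t: 45.78
tcp_pos: [443.4, 18.8, 78.5]
tcp_rot: [3.135, -0.2, 0.001]
force: [-0.9, 0.7, 5.7]
width: 0.16
grip_force: 50.0
-0.1276044052376309
heater 0.8 [248.  10. 235.  18.] [551.5, 36.2, 8.4, 6.4, 1.15]
[]
[[523.1, 10.2, 69.0, 52.8, -0.133]]
```

```bash
python3 -m jog '[1,0.02,-0.001,0,0, 1,0.04,-0.001,0,0, 1,0.05,-0.001,0,0, 1,0.05,-0.001,0,0, 1,0.04,-0.001,0,0, 1,0.03,0,0,0, 1,0.02,0,0,0, 1,0,0,0,0]'
python3 -c "
from h import *
st=r.state();w=r.camera('wrist');print(st['force'],st['wrist_torque'],yaw(st))
px=w['pixels'].astype(int);m=(px[...,0]>90)&(px[...,1]<50)&(px[...,2]<50)
n,l,sx,c=cv2.connectedComponentsWithStats(m.astype(np.uint8))
for k in range(1,n):
  if sx[k,4]>60: print(sx[k],rect(w,l==k,116,st))"
```

```text
t: 46.65
tcp_pos: [518.3, 10.8, 78.4]
tcp_rot: [-3.135, 0.2, 0.0]
force: [-0.8, 0.4, 5.3]
width: 0.156
grip_force: 50.2
[-0.82440543  0.441189    5.27067693] [0.08837699 0.30263287 0.02537981] -0.1273007799947443
[ 200    0   24  186 3751] [599.3, 15.4, 68.0, 7.7, -0.131]
[276  12  17  12  82] [622.7, -13.2, 5.6, 4.2, 1.438]
[275  25  22  41 267] [612.6, -12.6, 14.6, 7.3, -0.094]
[274  62  23  40 309] [599.6, -10.5, 14.2, 7.5, -0.154]
[239 246  28  62 948] [522.6, 10.6, 32.1, 12.1, -0.128]
```

```bash
python3 -m jog '[1,0.03,0,0,0, 1,0.04,0,0,0, 1,0.04,0,0,0, 1,0.03,0,0,0, 1,0.02,0,0,0, 1,0.01,0,0,0, 1,0,0,0,0]' && python3 -m jog '[1,0.007,0,0,0, 1,0.007,0,0,0, 1,0,0,0,0]' && python3 -m jog '[1,0.007,0,0,0, 1,0.007,0,0,0, 1,0,0,0,0]'
```

```text
t: 47.28
tcp_pos: [567.9, 4.5, 78.5]
tcp_rot: [-3.135, 0.2, 0.003]
force: [-3.7, 0.2, 7.2]
width: 0.157
grip_force: 50.5
t: 47.53
tcp_pos: [571.3, 4.2, 78.4]
tcp_rot: [-3.135, 0.2, 0.005]
force: [-5.5, -0.1, 8.1]
width: 0.155
grip_force: 50.6
t: 47.78
tcp_pos: [575.4, 3.6, 78.5]
tcp_rot: [-3.135, 0.199, 0.005]
force: [-5.0, 0.4, 8.5]
width: 0.155
grip_force: 50.5
```

```bash
python3 -m jog '[1,0.007,0,0,0, 1,0.007,0,0,0, 1,0,0,0,0]' && python3 -m jog '[1,0.007,0,0,0, 1,0.007,0,0,0, 1,0,0,0,0]'  && python3 -m jog '[1,0.007,0,0,0, 1,0.007,0,0,0, 1,0,0,0,0]'
```

```text
t: 48.03
tcp_pos: [579.6, 3.1, 78.5]
tcp_rot: [-3.135, 0.2, 0.004]
force: [-5.1, 0.8, 8.2]
width: 0.158
grip_force: 50.5
t: 48.28
tcp_pos: [583.8, 2.6, 78.5]
tcp_rot: [-3.135, 0.2, 0.004]
force: [-4.9, 1.0, 7.8]
width: 0.156
grip_force: 50.5
t: 48.53
tcp_pos: [587.9, 2.1, 78.4]
tcp_rot: [-3.135, 0.199, 0.005]
force: [-6.0, 1.1, 8.3]
width: 0.155
grip_force: 50.5
```

```bash
python3 -m jog '[1,0.006,0,0,0, 1,0.006,0,0,0, 1,0,0,0,0, 1,0,0,0,0]'; python3 -c "
from h import *
st=r.state();w=r.camera('wrist');print(st['tcp_pos'],st['force'])
for z in (110,):
  for o in r.mark_of(w,'fin')[:2]: print(np.round(at(w,o['pixel'][1],o['pixel'][0],z,st),1))
px=w['pixels'].astype(int);m=(px[...,0]>90)&(px[...,1]<50)&(px[...,2]<50)
n,l,sx,c=cv2.connectedComponentsWithStats(m.astype(np.uint8))
for k in range(1,n):
  if sx[k,4]>60: print(sx[k],rect(w,l==k,116,st),rect(w,l==k,110,st))
t=r.camera('top')
for o in r.mark_of(t,'fin')[:2]: print('top',np.round(at(t,o['pixel'][1],o['pixel'][0],110),1))"
```

```text
t: 48.87
tcp_pos: [591.5, 1.6, 78.5]
tcp_rot: [-3.135, 0.2, 0.004]
force: [-5.2, 1.2, 9.1]
width: 0.156
grip_force: 50.5
[591.4509343    1.59304598  78.47627594] [-5.20542819  1.2110918   9.12267487]
[5.912e+02 4.000e-01 1.100e+02]
[  13    0   82   45 1434] [718.4, 71.5, 45.4, 19.0, 1.181] [721.3, 76.0, 48.0, 20.1, 1.181]
[ 238  241   30   66 1519] [597.2, 1.2, 33.8, 12.0, -0.124] [593.0, 1.7, 35.8, 12.7, -0.124]
top [596.2  13.3 110. ]
```

```bash
python3 -m jog '[1,0.007,0,0,0, 1,0.007,0,0,0, 1,0,0,0,0]' && python3 -m jog '[1,0.007,0,0,0, 1,0.007,0,0,0, 1,0,0,0,0]'
```

```text
t: 49.32
tcp_pos: [595.7, 1.1, 78.5]
tcp_rot: [-3.135, 0.2, 0.004]
force: [-5.2, 1.0, 8.2]
width: 0.156
grip_force: 50.5
t: 49.57
tcp_pos: [597.1, 1.0, 78.5]
tcp_rot: [-3.135, 0.199, 0.015]
force: [-14.8, 1.0, 15.4]
width: 0.158
grip_force: 51.6
```

```bash
python3 -m jog '[1,0.006,0,0,0, 1,0,0,0,0, 1,0,0,0,0]'
```

```text
t: 49.82
tcp_pos: [597.1, 1.1, 78.4]
tcp_rot: [-3.134, 0.199, 0.021]
force: [-18.6, 2.5, 18.3]
width: 0.152
grip_force: 52.1
```

```bash
python3 -m jog '[0,0,0,0,0, 0,0,0,0,0, 0,0,0,0,0, 0,0,0,0,0, 0,0,0,0,0, 0,0,0,-0.08,0, 0,0,0,-0.12,0, 0,0,0,-0.13,0]' && python3 -m jog '[1,0,-0.03,-0.13,0, 1,0.05,-0.05,-0.1,0, 1,0,0,0,0, 1,0,0,0,0, 1,0,0,0,0, 1,0,0,0,0, 1,0,0,0,0]'
cat > b.py <<'E'
from h import *
st=r.state();w=r.camera('wrist');print(st['tcp_pos'],yaw(st),st['width'])
px=w['pixels'].astype(int);m=(px[...,0]>90)&(px[...,1]<50)&(px[...,2]<50)
n,l,sx,c=cv2.connectedComponentsWithStats(m.astype(np.uint8))
for k in range(1,n):
  if sx[k,4]>60: print(sx[k],[rect(w,l==k,z,st) for z in(110,150,160)])
for o in r.mark_of(w,'start_button_top')[:2]: print('btn',round(o['confidence'],2),o['pixel'],[np.round(at(w,o['pixel'][1],o['pixel'][0],z,st),1) for z in (150,160)])
for o in r.mark_of(w,'fin')[:1]: print('fin',np.round(at(w,o['pixel'][1],o['pixel'][0],110,st),1))
for o in r.silhouettes(w,'heater')[:1]: print('heater',rect(w,o['pixels'],140,st),o['box'])
E
python3 b.py
```

```text
t: 50.48
tcp_pos: [600.8, 0.1, 175.2]
tcp_rot: [-3.135, 0.2, 0.009]
force: [1.4, -0.4, 0.4]
width: 0.995
grip_force: 0.0
t: 51.07
tcp_pos: [619.1, 21.6, 243.3]
tcp_rot: [-3.135, 0.201, 0.007]
force: [-0.2, 0.2, 0.2]
width: 0.004
grip_force: 0.0
[619.12425281  21.62693788 243.26884024] -0.12792931454086295 0.004438890660268245
[ 198   60   47   46 1611] [[712.8, 38.9, 42.3, 42.0, 1.422], [710.5, 35.0, 36.2, 35.9, 1.422], [709.9, 34.0, 34.6, 34.3, 1.422]]
[266 172  17  42 526] [[601.2, 3.0, 42.9, 15.6, -0.096], [615.1, 4.3, 36.7, 13.3, -0.096], [618.6, 4.6, 35.1, 12.8, -0.096]]
[471 275  16  18 154] [[417.7, -292.3, 34.5, 23.7, 1.019], [458.3, -248.1, 29.5, 20.3, 1.019], [468.5, -237.0, 28.2, 19.4, 1.019]]
btn 0.67 [82.2, 219.9] [array([710.8,  35.7, 150. ]), array([710.2,  34.7, 160. ])]
fin [5.991e+02 2.000e-01 1.100e+02]
heater [633.9, 304.7, 86.8, 37.1, -0.495] [11.3, 202.8, 22.6, 65.9]
```

```bash
python3 -m jog '[1,0.1,-0.028,0,0, 1,0.1,-0.028,0,0, 1,0.097,-0.027,0.04,0, 1,0,0,0.1,0, 1,0,0,0.1,0, 1,0,0,0,0, 1,0,0,0,0, 1,0,0,0,0]'
```

```text
t: 51.93
tcp_pos: [712.7, 35.1, 175.2]
tcp_rot: [3.135, -0.2, 0.002]
force: [0.4, 0.3, 0.9]
width: 0.004
grip_force: 0.0
```

```bash
python3 -m jog '[1,0,0,0.02,0, 1,0,0,0.02,0, 1,0,0,0.01,0, 1,0,0,0,0]'
```

```text
t: 52.27
tcp_pos: [712.9, 35.1, 159.8]
tcp_rot: [3.135, -0.2, 0.004]
force: [0.5, 0.0, 2.7]
width: -0.001
grip_force: 1.5
```

```bash
python3 -m jog '[1,0,0,0.01,0, 1,0,0,0.01,0, 1,0,0,0,0]'
```

```text
t: 52.52
tcp_pos: [713.0, 35.1, 156.0]
tcp_rot: [3.135, -0.2, 0.005]
force: [-3.1, 0.6, 10.9]
width: 0.0
grip_force: 5.5
```

```bash
python3 -m jog '[1,0,0,0.01,0, 1,0,0,0,0]'
```

```text
t: 52.68
tcp_pos: [713.1, 35.1, 155.9]
tcp_rot: [3.135, -0.2, 0.006]
force: [-7.3, 0.0, 20.2]
width: 0.003
grip_force: 9.7
```

```bash
python3 -m jog '[1,0,0,-0.03,0, 1,0,0,-0.06,0, 1,0,0,-0.1,0, 1,-0.05,0,-0.1,0, 1,-0.1,0,-0.1,0, 1,-0.1,0,-0.05,0, 1,-0.1,0,0,0, 1,-0.05,0,0,0]' && python3 -m jog '[1,0,0,0,0, 1,0,0,0,0, 1,0,0,0,0]'
python3 b.py; python3 -c "
from h import *
t=r.camera('top')
for n in ['lining1','pressure_plate','mallet','headlight','carburettor','oil_bottle','grease_tin','plug_carton']:
  print(n,[(round(o['confidence'],2),rect(t,o['pixels'],18 if n[0] in 'lp' else 0)) for o in r.silhouettes(t,n)[:3]])"
```

```text
t: 53.35
tcp_pos: [591.4, 51.0, 283.0]
tcp_rot: [-3.135, 0.199, -0.002]
force: [0.4, -0.9, -0.7]
width: -0.002
grip_force: 0.0
t: 53.6
tcp_pos: [594.1, 50.3, 280.9]
tcp_rot: [3.135, -0.2, -0.0]
force: [0.3, -0.0, -0.1]
width: 0.006
grip_force: 0.0
[594.08087639  50.28060118 280.89224022] -0.1275163787767927 0.00571752281874569
[ 235   34   41   39 1225] [[717.0, 32.7, 41.1, 41.0, 0.635], [711.2, 33.7, 35.8, 35.8, 0.635], [709.7, 34.0, 34.5, 34.4, 0.635]]
[282 135  22  42 602] [[603.2, 6.2, 44.9, 22.8, -0.149], [611.9, 10.6, 39.1, 19.9, -0.149], [614.1, 11.7, 37.7, 19.1, -0.149]]
[473 256  17  24 189] [[392.7, -292.2, 40.6, 33.9, 1.041], [428.2, -249.6, 35.4, 29.6, 1.041], [437.1, -239.0, 34.1, 28.5, 1.041]]
btn 0.93 [52.7, 256.9] [array([711.1,  31.7, 150. ]), array([709.6,  32. , 160. ])]
fin [598.3   1.9 110. ]
heater [685.6, -7.8, 178.4, 156.2, 1.451] [297.6, 78.3, 178.0, 154.4]
lining1 []
pressure_plate [(0.7, [618.3, -517.6, 98.8, 56.5, -0.386]), (0.65, [623.1, -398.4, 78.0, 64.0, -0.171]), (0.53, [465.4, -623.6, 100.7, 60.9, 0.986])]
mallet [(0.81, [285.8, 446.0, 275.6, 106.5, 0.808])]
headlight []
carburettor [(0.5, [626.0, -400.5, 87.3, 71.8, -0.25])]
oil_bottle [(0.67, [727.6, 366.9, 116.7, 76.5, 0.994]), (0.4, [626.7, -400.0, 78.1, 68.2, -0.188])]
grease_tin [(0.63, [312.4, -426.4, 96.3, 91.3, 1.566])]
plug_carton [(0.96, [630.1, 493.8, 123.8, 100.0, 0.034])]
```

```bash
python3 -c "
from h import *
print(r.hand_in())"
```

```text
the job is handed in; nothing more can be done
None
```

I loaded all five linings and the striped plate into the cassette, slid it in against the back stop, pressed and released the start button, and handed the job in at about 54 s. I don't know the verdict, because handing in returned no result.

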